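Put the bonding bottle in its light-tight canister and screw the lid home

ROBOT

A 6-joint arm with a two-finger parallel gripper is mounted at the origin on a cart in front of the work surface, level with it; the furniture and walls round the work are solid. World frame = base frame: x ahead of the robot, y to its left, z up, the work surface at z = 0. Lengths are in mm, angles in rad, forces in N, time in s.
With the tool pointing down it reaches from about 275 to 850 mm from the base axis. Payload 5.2 kg.
Tool frame: the origin (TCP) lies between the finger pads; the fingertips stand 14 mm ahead of it and the grasp point (between the pads) lies 5 mm behind it; z points along the fingers, y is the direction in which the jaws open and shut (so a half turn about z gives the same grasp; the last joint's range is limited). The gripper opens to 85 mm and grips with 20 to 120 N. Pads are 22 mm wide; open, the fingers measure 114 mm over their backs; the gripper's body (76 mm by 85 mm) begins 54 mm behind the grasp point. The pads swing forward as they close: fully open they stand 13 mm farther back than shut.
Start: joints at [-1.459, 0.259, 1.535, -0, 1.348, -0.203], TCP at [170.315, -522.97, 245.31] pointing down, gripper open.
Joint ranges: [-3.14, 3.14], [-0.91, 2.08], [0.19, 2.58], [-1.22, 4.36], [0.22, 2.71], [-3.12, 3.12]. Speed limits (rad/s): [2.57, 2.57, 3.14, 3.14, 3.14, 3.14].

INTERFACE

Orientations are given as a unit quaternion [x, y, z, w].
In Python, from bench import robot, camera, camera_model gives the robot as it stands.
- The arm moves only by the tool jog_arm, never from a script. Its argument "motion" is a list of rows, each an object of numbers: "tx", "ty", "tz": the shift along the world's x, y, z in m; "yaw": the turn about the world's z in units of 6 degrees (1.0 is 6 degrees). In form: [{"tx": .., "ty": .., "tz": .., "yaw": ..}, ...]. A call has 1 to 12 rows; each row is the pose to reach, as a shift and turn from the pose commanded when the call began; what a row does not reach only later rows make up. A row lasts 1/10 s, in which the tool goes at most 50 mm and 8.59 degrees, less where a joint would pass 70% of its speed; a pose out of reach is approached as far as the arm can. A call with a gripper value outside its range is refused whole. "fingers" is the opening, from 0 (shut) to 1 (fully open), set as the call begins (left out, the last holds). The fingers move at their own pace and stop on an object; "newtons" is the grip in N (left out, the last holds). Time passes only in rows, so rows that repeat a pose let the fingers close. It gives the time, the measured TCP pose, the force and the opening at its end, in the units of the state.
- robot.state(): the state, without advancing time (a new reading comes with each control period).
- camera(name): name is "scene" or "side" or "wrist"; returns the picture (480x640x3 uint8, blue, green, red); there is no depth.
- camera_model(name): a dict with "fx", "fy", "cx", "cy" (pixels), "rvec" (rotation vector, rad) and "tvec" (3), from world to camera coordinates, as OpenCV has them. Camera axes: x right, y down, z forward; pixel columns grow to the right and rows downward; lengths in mm; the calibration is good to about 2 mm. A picture is of the moment at which its call begins: read the wrist's pose just before it. camera_model takes no time and is no camera call; for the wrist camera it gives the pose at the moment of the call.
- robot.job_done(): hands the job in, once; it reports no verdict.
The state is a dict: "time_s": time; "joint_positions": joint angles; "joint_velocities": joint speeds; "effort": joint torques, N m; "ee_pos": TCP position; "tcp_rot": TCP orientation; "ft_force": force on the tool from outside, world axes, zero at the start; "ft_torque": the same for the moment, N m; "width": opening from 0.0 (shut) to 1.0 (fully open).
Only numpy, scipy, OpenCV 4.12 (cv2) and the standard library are available. Lean on these libraries where they do the work, as an engineer would, in place of code of your own. Each camera call takes 0.05 s, during which the arm holds its last target.

TASK

Put the dropper bottle with the blue cap into the open storage canister that leans in the tilted stand, and let go of it there. Then set the canister's loose lid square on the neck, turn it back (anticlockwise) as far as needed until it drops into the thread, and screw it forward (clockwise) until it is fully home. Leave the bottle with the dark red cap, the cups and the carton where they stand.

Things in the scene. Friction and masses are not known exactly. Their poses are not given: they have to be found in the camera images.
- stand: Fixed grey bench stand that carries the canister, foot 150 x 136 mm. Origin: centre of its underside on the worktop. It leans the canister 28 degrees from vertical, mouth towards the stand's own -x side (towards the robot, give or take the stand's yaw).
- canister: Grey round canister, fixed in the stand. Origin: centre of its underside, 56 mm straight above the origin of the stand; z axis = its axis, pointing up out of the mouth, 28 degrees off vertical. Outer radius 56 mm up to z = 62 mm (shoulder), then a neck of radius 44 mm up to the mouth at z = 96 mm (top 5 mm bevelled). Inner radius 40 mm, inner floor at z = 5 mm. White four-start thread on the neck, 5 mm proud.
- mouth (a point): Centre of the canister's mouth, on its axis at canister z = 96 mm; axes as the canister's. Lid origin heights in canister z: resting on the thread lobes 81.5 mm, on the tops of the stop walls 84.5 mm, dropped into the gaps 70.5 mm, fully home 65.5 mm.
- gap (a point): Middle of one thread gap (neck side, canister z = 70.5 mm, -15 degrees from the canister's x axis; degrees anticlockwise seen from outside). Each quarter going clockwise: open gap 0 to -30, floor z = 70.5; lobe -30 to -86, top z = 81.5, under it a track whose floor falls to 65.5 at -72; stop wall -85 to -90, top z = 84.5. All four quarters alike; blue marks on the shoulder below the gap middles.
- lid: Loose black round lid, 109 mm across, 36.5 mm high without handle, 0.13 to 0.21 kg; starts flat on the worktop, open side down. Origin: centre of its open underside; z out through the top. Skirt inner radius 51 mm. Four lugs inside reach in to radius 45.6 mm at the lower edge, on the +x, +y, -x, -y axes, 8 mm wide (10 degrees), z = 0 to 4 mm; yellow marks outside stand over them.
- handle (a point): Middle of the lid's orange bar handle, lid z = 50 mm: bar along the lid's x, 70 mm long, 14 mm wide (y), lid z = 36.5 to 64.5 mm; axes as the lid's. Lugs on the lobes: the walls block clockwise turning; anticlockwise (up to 95 degrees) the lid drops into the gaps and meets the walls; then 55 to 75 degrees clockwise bring it down 5 mm and home to the walls, at 10 degrees (plus quarter turns) to the canister.
- blue_bottle: Small dropper bottle with a blue cap, to be stored: upright, 68 mm high, 0.03 kg. Origin: centre of its underside; z up. Body 26 mm in diameter up to z = 47 mm, above it a tapering cap, 18 mm in diameter at its foot, to z = 68 mm. It may lean or lie in the canister.
- red_bottle: Dropper bottle with a dark red cap, of the same size as the blue-capped one, on the same side of the worktop; to be left alone (another, far right at the back, is fixed). The two bottles start in either of two places.
- carton: Closed orange-red carton, 92 x 114 x 36 mm (x, y, z), bystander to be left alone. Origin: centre of its underside. It and the lid start in either of two places.
- cups: Stack of white disposable cups, mouths down, 74 mm across and 103 mm high, standing near the front edge (a lower stack at the back is fixed); bystander to be left alone. Origin: centre of its underside.
Things that resemble listed ones, but are neither listed nor needed, are in the scene too. There is more than one size of the lid; the job needs the largest.

How it is judged:
By the outcome, as a careful person would: the job done as asked, in the order asked, and still so for the second after the job is handed in, with the robot touching nothing.
It also fails if it takes over 58 s, if anything falls off the work surface, if the arm or the gripper's body presses on something with over 40 N, if the wrist force passes 120 N, or if a joint passes its speed limit or range.

## Working session

There is one attempt and no reset: what is moved stays moved. The work goes in short steps, Python scripts to look and compute and a tool call to move; the robot and the scene stay as the last step left them, time stands still between calls to the robot, and variables do not carry over. Pictures are saved under pics/ and viewed, and the job is handed in when it is done.

Besides the shell and the picture viewer there is one more tool, called after "Call:" as name([rows], argument=value, ...), one row to a line, values as JSON. jog_arm: Moves the arm, as the interface text tells. Its arguments: {"type":"object","properties":{"motion":{"type":"array"},"fingers":{"type":"number"},"newtons":{"type":"number"}},"required":["motion"]}

```bash
ls -la; mkdir -p pics; cat > h.py <<'E'
import numpy as np, cv2
from bench import robot, camera, camera_model
def cm(n):
    m=camera_model(n); K=np.array([[m['fx'],0,m['cx']],[0,m['fy'],m['cy']],[0,0,1.]])
    R,_=cv2.Rodrigues(np.array(m['rvec'],float)); t=np.array(m['tvec'],float).reshape(3); return K,R,t
def ray(M,u,v):
    K,R,t=M; d=R.T@np.linalg.solve(K,[u,v,1.]); return -R.T@t, d/np.linalg.norm(d)
def onz(M,u,v,z):
    c,d=ray(M,u,v); return c+d*(z-c[2])/d[2]
def proj(M,p):
    K,R,t=M; q=K@(R@np.asarray(p,float)+t); return q[:2]/q[2]
E
python3 - <<'E'
from h import *
s=robot.state(); print(s)
for n in ['scene','side','wrist']:
    K,R,t=cm(n); print(n,K[0,0],-R.T@t,R[2])
    cv2.imwrite(f'pics/a_{n}.png',camera(n))
E
```

```text
total 12
drwxr-xr-x  3 agent agent 4096 Dec  7 13:53 .
drwxr-xr-x 23 root  root  4096 Dec  7 13:53 ..
drwxr-xr-x  2 agent agent 4096 Dec  7 13:53 pics
{'time_s': 0.0, 'joint_positions': array([-1.45878679e+00,  2.59354152e-01,  1.53609670e+00,  2.27740309e-05,
        1.34800018e+00, -2.02813795e-01]), 'joint_velocities': array([-5.86531120e-04,  5.50277024e-04, -1.27153758e-03, -3.47566027e-04,
       -7.77330452e-04,  3.52593481e-06]), 'effort': array([-1.00733931e-03, -4.46035731e+01, -2.90573019e+01, -2.87559606e-04,
        1.15987135e-02,  1.50824398e-06]), 'ee_pos': array([ 170.2712881 , -522.44670557,  244.46320617]), 'tcp_rot': array([ 9.87636314e-01,  1.56759838e-01,  5.32645507e-05, -9.27729740e-04]), 'ft_force': array([-1.10273705, -0.57537802, -0.22625449]), 'ft_torque': array([-0.05501778,  0.01531399, -0.00339032]), 'width': 1.0026323907093742}
scene 443.1907422562684 [ 770.95108015 -697.64687442 1124.01269517] [-0.15670324  0.53216296 -0.83201363]
side 462.05147615446856 [568.56888083 953.80318877 678.63518607] [ 0.00751345 -0.87315562 -0.48738364]
wrist 359.00599535201604 [ 237.34970358 -501.32679571  372.88302817] [-0.26483917 -0.08514106 -0.96052653]
```

View pics/a_scene.png

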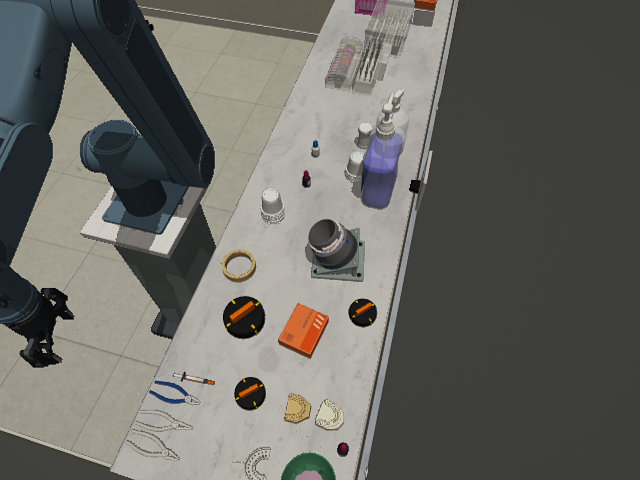

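View pics/a_side.png

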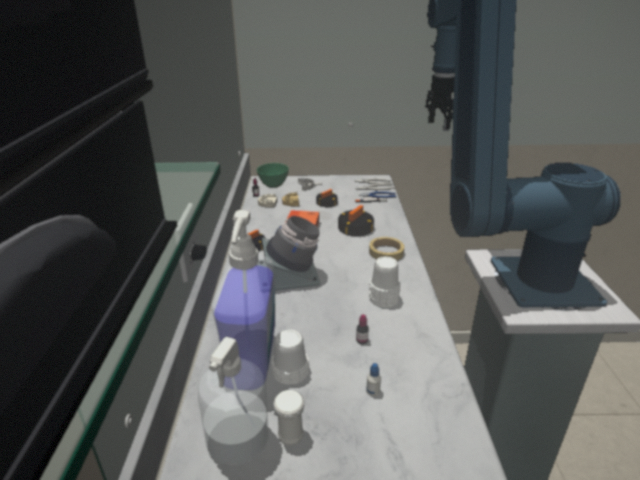

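View pics/a_wrist.png

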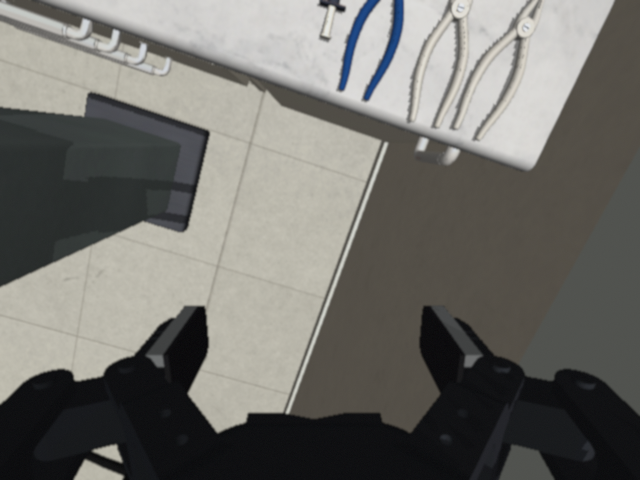

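```bash
python3 - <<'E'
from h import *
I=cv2.imread('pics/a_scene.png'); S=cv2.imread('pics/a_side.png')
a=cv2.resize(I[120:280,220:400],None,fx=3,fy=3,interpolation=cv2.INTER_CUBIC)
cv2.imwrite('pics/b1.png',a)
cv2.imwrite('pics/b2.png',cv2.resize(I[280:420,200:390],None,fx=4,fy=4,interpolation=cv2.INTER_CUBIC))
cv2.imwrite('pics/b3.png',cv2.resize(S[180:300,230:420],None,fx=4,fy=4,interpolation=cv2.INTER_CUBIC))
M=cm('scene')
for n,u,v,z in [('blue',316,155,0),('red',306,185,0),('lidL',244,317,36),('lidS',250,393,30),('lidS2',363,312,30),('cup',271,217,0),('carton',304,330,36)]:
    print(n,onz(M,u,v,z).round(1))
E
```

```text
blue [470.8 344.    0. ]
red [475.5 205.1   0. ]
lidL [ 454.7 -300.3   36. ]
lidS [ 536.5 -477.6   30. ]
lidS2 [ 753.1 -200.2   30. ]
cup [406.3  50.9   0. ]
carton [ 617.1 -292.6   36. ]
```

View pics/b1.png

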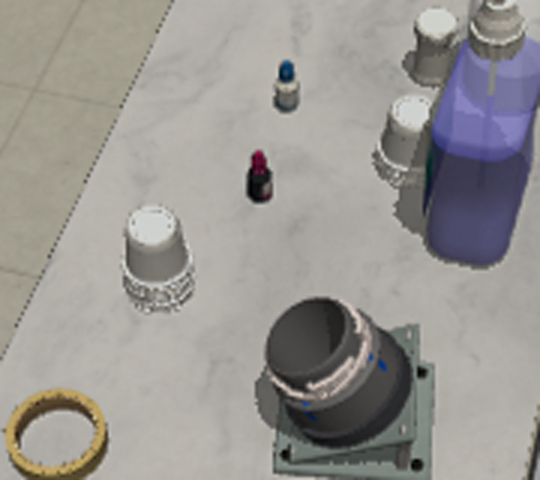

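View pics/b2.png

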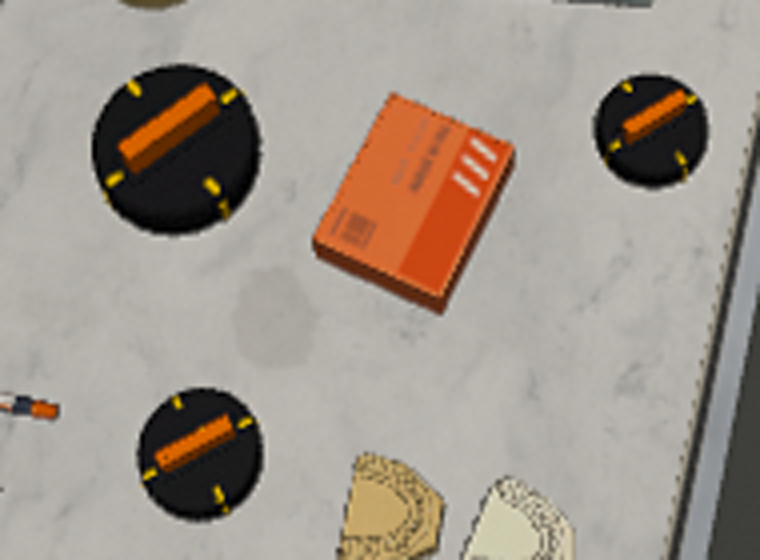

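View pics/b3.png

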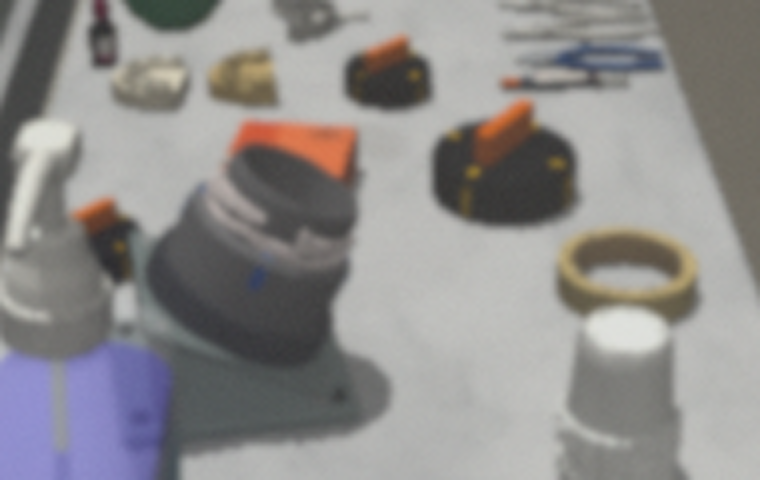

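The largest of the three black lids is at scene (244,317), about 109 mm across; the others at (250,393) and (363,312) are smaller. The blue-capped bottle is at scene (316,148), and the red-capped one at (306,180) has to stay put. The canister mouth is near (325,236). Next I'll look with the wrist camera from above the lid and the canister.

Call:
jog_arm([
  {"tx": 0.035, "ty": 0.03, "tz": 0.01},
  {"tx": 0.07, "ty": 0.06, "tz": 0.02},
  {"tx": 0.105, "ty": 0.09, "tz": 0.03},
  {"tx": 0.14, "ty": 0.12, "tz": 0.04},
  {"tx": 0.175, "ty": 0.15, "tz": 0.05},
  {"tx": 0.21, "ty": 0.18, "tz": 0.05},
  {"tx": 0.245, "ty": 0.21, "tz": 0.05},
  {"tx": 0.28, "ty": 0.22, "tz": 0.05},
  {"tx": 0.285, "ty": 0.222, "tz": 0.05},
  {"tx": 0.285, "ty": 0.222, "tz": 0.05},
])

```text
$.motion[0]: bad value
```

```bash
python3 - <<'E'
from h import *
import pickle
s=robot.state(); print(s['time_s'],s['ee_pos'],s['joint_positions'].round(2),s['ft_force'])
M=cm('wrist'); I=camera('wrist'); cv2.imwrite('pics/c1.png',I); pickle.dump(M,open('c1.pkl','wb'))
E
```

```text
0.15 [ 170.26594613 -522.58016559  244.64186905] [-1.46  0.26  1.54  0.    1.35 -0.2 ] [-0.16103247  0.43877975  0.83145654]
```

View pics/c1.png

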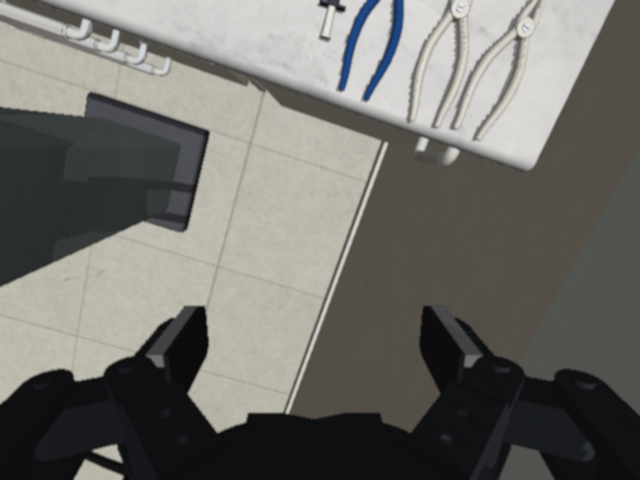

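The call was refused because each row needs a yaw, so the arm hasn't moved and this picture is still the start view (floor and pliers). I'll send it again with yaw included.

Call:
jog_arm([
  {"tx": 0.035, "ty": 0.03, "tz": 0.01, "yaw": 0},
  {"tx": 0.07, "ty": 0.06, "tz": 0.02, "yaw": 0},
  {"tx": 0.105, "ty": 0.09, "tz": 0.03, "yaw": 0},
  {"tx": 0.14, "ty": 0.12, "tz": 0.04, "yaw": 0},
  {"tx": 0.175, "ty": 0.15, "tz": 0.05, "yaw": 0},
  {"tx": 0.21, "ty": 0.18, "tz": 0.05, "yaw": 0},
  {"tx": 0.245, "ty": 0.21, "tz": 0.05, "yaw": 0},
  {"tx": 0.28, "ty": 0.22, "tz": 0.05, "yaw": 0},
  {"tx": 0.285, "ty": 0.222, "tz": 0.05, "yaw": 0},
  {"tx": 0.285, "ty": 0.222, "tz": 0.05, "yaw": 0},
])

```text
time_s: 1.2
ee_pos: [455.9, -300.3, 294.8]
tcp_rot: [0.987, 0.158, -0.0, -0.0]
ft_force: [-0.0, -0.1, -0.2]
width: 1.003
```

```bash
python3 - <<'E'
from h import *
import pickle
s=robot.state(); print(s['time_s'],s['ee_pos'],s['joint_positions'].round(2),s['ft_force'])
M=cm('wrist'); I=camera('wrist'); cv2.imwrite('pics/c2.png',I); pickle.dump(M,open('c2.pkl','wb'))
E
```

```text
1.2 [ 455.85914234 -300.29276138  294.82493749] [-0.79  0.22  1.46 -0.    1.46  0.47] [-0.01147352 -0.12806297 -0.15896144]
```

View pics/c2.png

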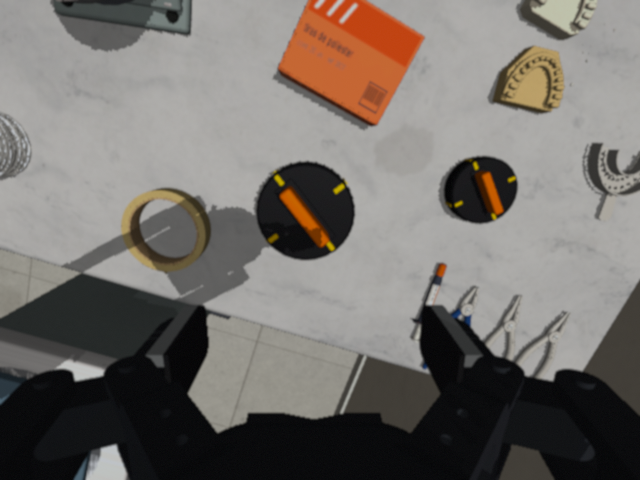

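Large lid at (306,210), orange handle from (284,192) to (323,243). Now moving on to look at the canister while I measure the lid.

Call:
jog_arm([
  {"tx": 0.01, "ty": 0.045, "tz": 0.01, "yaw": 0},
  {"tx": 0.02, "ty": 0.09, "tz": 0.02, "yaw": 0},
  {"tx": 0.03, "ty": 0.135, "tz": 0.03, "yaw": 0},
  {"tx": 0.03, "ty": 0.18, "tz": 0.03, "yaw": 0},
  {"tx": 0.03, "ty": 0.225, "tz": 0.03, "yaw": 0},
  {"tx": 0.03, "ty": 0.25, "tz": 0.03, "yaw": 0},
  {"tx": 0.03, "ty": 0.25, "tz": 0.03, "yaw": 0},
  {"tx": 0.03, "ty": 0.25, "tz": 0.03, "yaw": 0},
])

```text
time_s: 2.05
ee_pos: [484.8, -52.0, 325.5]
tcp_rot: [0.988, 0.157, -0.0, 0.0]
ft_force: [0.7, -0.1, 0.6]
width: 1.002
```

```bash
python3 - <<'E'
from h import *
import pickle
s=robot.state(); print(s['time_s'],s['ee_pos'],s['joint_positions'].round(2),s['ft_force'])
M=cm('wrist'); I=camera('wrist'); cv2.imwrite('pics/c3.png',I); pickle.dump(M,open('c3.pkl','wb'))
cv2.imwrite('pics/c3b.png',cv2.resize(I[0:220,200:500],None,fx=2.6,fy=2.6,interpolation=cv2.INTER_CUBIC))
# lid
M=pickle.load(open('c2.pkl','rb')); I=cv2.imread('pics/c2.png'); H=cv2.cvtColor(I,cv2.COLOR_BGR2HSV)
m=cv2.inRange(H,(3,150,60),(18,255,255)); m[:150]=0;m[260:]=0;m[:,:250]=0;m[:,365:]=0
c=max(cv2.findContours(m,cv2.RETR_EXTERNAL,cv2.CHAIN_APPROX_NONE)[0],key=cv2.contourArea)
print('orange',cv2.minAreaRect(c))
print(cv2.approxPolyDP(cv2.convexHull(c),1.5,True).reshape(-1,2).tolist())
y=cv2.inRange(H,(22,120,120),(35,255,255)); y[:150]=0;y[270:]=0;y[:,:250]=0;y[:,365:]=0
for k in cv2.findContours(y,cv2.RETR_EXTERNAL,cv2.CHAIN_APPROX_NONE)[0]:
    if cv2.contourArea(k)>4:
        mo=cv2.moments(k);u,v=mo['m10']/mo['m00'],mo['m01']/mo['m00'];print('yel',round(u,1),round(v,1),onz(M,u,v,36).round(1))
b=cv2.inRange(I,(0,0,0),(70,70,70)); b|=m|y
b=b[150:275,245:370].copy(); b=cv2.morphologyEx(b,cv2.MORPH_OPEN,np.ones((9,9)))
c=max(cv2.findContours(b,cv2.RETR_EXTERNAL,cv2.CHAIN_APPROX_NONE)[0],key=cv2.contourArea)
(u,v),d,a=cv2.fitEllipse(cv2.convexHull(c)); u+=245;v+=150; print('lid ell',u,v,d,onz(M,u,v,25).round(1),onz(M,u,v,36.5).round(1), onz(M,u+d[0]/2,v,30)-onz(M,u-d[0]/2,v,30))
E
```

```text
2.05 [484.75244758 -51.95937319 325.46291828] [-0.34  0.1   1.54 -0.    1.51  0.92] [ 0.65977775 -0.12077813  0.64853052]
orange ((304.7483215332031, 217.0145263671875), (69.35884094238281, 17.10218048095703), 51.709835052490234)
[[287, 187], [291, 187], [326, 231], [330, 240], [324, 246], [319, 247], [280, 199], [279, 194]]
yel 330.2 245.8 [ 422.1 -331.4   36. ]
yel 338.5 188.5 [ 485.4 -319.1   36. ]
yel 278.9 180.0 [ 474.1 -255.7   36. ]
lid ell 304.6779556274414 210.42788314819336 (96.74808502197266, 97.94446563720703) [ 449.3 -292.3   25. ] [ 451.5 -291.9   36.5] [  33.57496492 -101.83298088    0.        ]
```

View pics/c3.png

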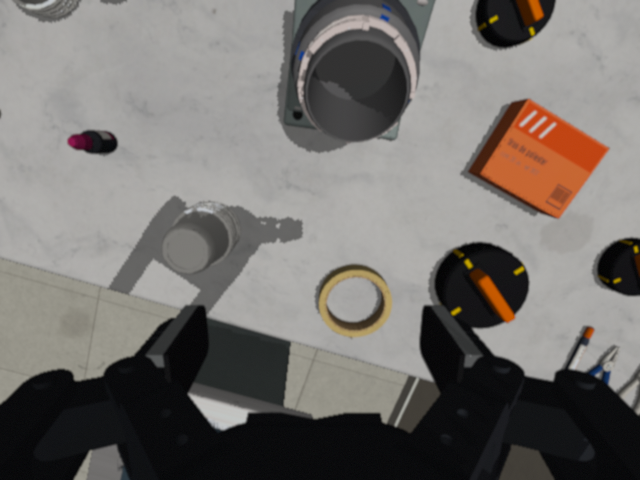

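View pics/c3b.png

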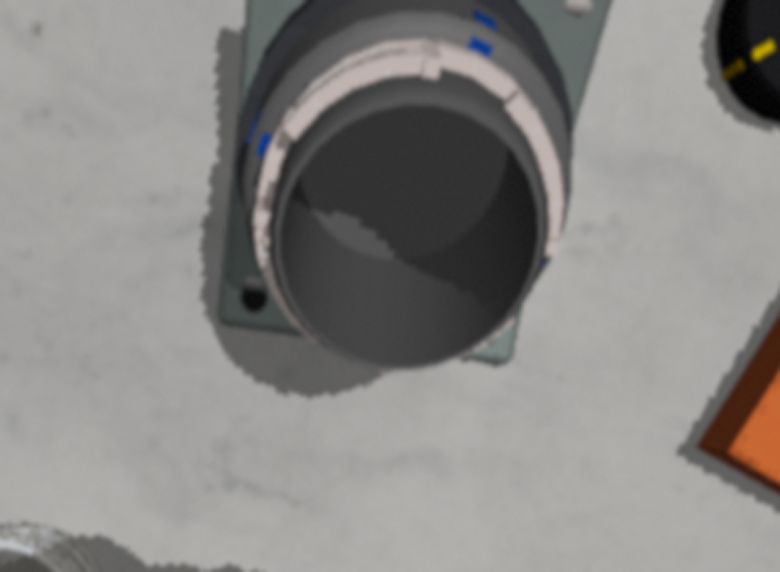

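c3 shows the canister mouth at about (357,90), blue shoulder marks at about (385,16), (301,55) and (410,102), the carton at (540,158), the cups at (200,240) and the red bottle at (92,142). Fitting the stand's position and yaw from these.

```bash
python3 - <<'E'
from h import *
import pickle
M=pickle.load(open('c3.pkl','rb')); I=cv2.imread('pics/c3.png'); H=cv2.cvtColor(I,cv2.COLOR_BGR2HSV)
def blobs(mask,lo=1):
    for k in cv2.findContours(mask,cv2.RETR_EXTERNAL,cv2.CHAIN_APPROX_NONE)[0]:
        mo=cv2.moments(mask*0+cv2.drawContours(mask*0,[k],-1,1,-1),True)
        yield mo['m10']/mo['m00'],mo['m01']/mo['m00'],mo['m00']
b=cv2.inRange(H,(105,150,60),(130,255,255)); b[:, :250]=0;b[:,450:]=0;b[200:]=0
for x in blobs(b): print('blue c3',np.round(x,1))
for n in ['scene','side']:
    J=cv2.imread(f'pics/a_{n}.png');h=cv2.cvtColor(J,cv2.COLOR_BGR2HSV); bb=cv2.inRange(h,(105,110,50),(130,255,255))
    x0,x1,y0,y1=(290,380,205,290) if n=='scene' else (255,335,205,290)
    q=bb*0;q[y0:y1,x0:x1]=bb[y0:y1,x0:x1]
    for x in blobs(q): print('blue',n,np.round(x,1))
# yellow lid marks in c3
y=cv2.inRange(H,(22,120,120),(35,255,255)); y[:230]=0;y[335:]=0;y[:,:425]=0;y[:,540:]=0
for u,v,a in blobs(y): print('yel',round(u,1),round(v,1),a,onz(M,u,v,36).round(1))
print('lid centre via c3 ell?')
# mouth ellipse: profile
g=cv2.cvtColor(I,cv2.COLOR_BGR2GRAY)
print('mouth approx',onz(M,356.9,90.4,140.8).round(1))
for r in (90,): print(g[r,285:435].tolist())
print(g[30:160,357].tolist())
E
```

```text
blue c3 [300.9  55.   20. ]
blue c3 [384.5  17.5  28. ]
blue c3 [386.2   7.3  20. ]
blue scene [323.2 258.    6. ]
blue scene [321.5 254.    2. ]
blue scene [347.  241.5  10. ]
blue scene [343.  238.5   2. ]
yel 455.5 311.0 40.0 [ 410.7 -268.    36. ]
yel 518.9 270.1 42.0 [ 485.9 -319.5   36. ]
yel 468.0 263.4 40.0 [ 474.5 -255.9   36. ]
lid centre via c3 ell?
mouth approx [600.6 -51.6 140.8]
[87, 76, 67, 60, 57, 58, 61, 60, 61, 58, 51, 53, 96, 149, 174, 168, 144, 119, 88, 61, 60, 70, 65, 52, 45, 45, 47, 50, 50, 52, 52, 55, 56, 56, 58, 59, 59, 61, 61, 62, 63, 66, 72, 77, 81, 83, 84, 85, 84, 84, 84, 84, 83, 84, 84, 85, 84, 84, 81, 71, 59, 52, 50, 50, 49, 50, 50, 50, 51, 50, 50, 50, 50, 51, 50, 50, 50, 50, 49, 51, 51, 51, 50, 51, 50, 51, 50, 50, 51, 50, 49, 49, 46, 45, 42, 41, 40, 40, 40, 39, 38, 39, 37, 37, 37, 35, 36, 34, 35, 34, 32, 33, 32, 32, 31, 31, 29, 30, 30, 28, 30, 47, 71, 77, 74, 103, 149, 172, 177, 172, 160, 160, 164, 166, 167, 167, 169, 168, 166, 165, 164, 166, 167, 168, 168, 167, 166, 165, 166, 167]
[77, 70, 72, 74, 77, 80, 83, 86, 84, 78, 67, 55, 51, 49, 49, 50, 51, 51, 50, 52, 51, 50, 50, 51, 50, 50, 49, 50, 50, 49, 50, 50, 50, 50, 51, 50, 50, 50, 50, 51, 50, 50, 51, 50, 50, 50, 50, 50, 50, 50, 50, 50, 50, 50, 51, 50, 50, 50, 49, 50, 50, 51, 50, 50, 50, 50, 50, 51, 49, 48, 46, 51, 59, 64, 65, 66, 66, 66, 66, 66, 66, 65, 65, 65, 66, 66, 65, 65, 65, 65, 65, 66, 66, 66, 65, 66, 65, 65, 65, 66, 65, 65, 66, 66, 66, 66, 65, 66, 65, 68, 76, 99, 133, 156, 162, 162, 162, 162, 163, 163, 163, 164, 164, 165, 167, 166, 166, 166, 165, 166]
```

```bash
cat > fit.py <<'E'
from h import *
import pickle
from scipy.optimize import least_squares
M=pickle.load(open('c3.pkl','rb')); I=cv2.imread('pics/c3.png'); g=cv2.GaussianBlur(cv2.cvtColor(I,cv2.COLOR_BGR2GRAY),(3,3),0).astype(float)
pts=[]
for th in np.radians(np.arange(170,371,8)):   # image angle; top half
    r=np.arange(40,60,0.5); u=356.5+r*np.cos(th); v=89+r*np.sin(th)
    p=cv2.remap(g.astype(np.float32),u.astype(np.float32)[None],v.astype(np.float32)[None],1)[0]
    d=p[4:]-p[:-4]; i=next((k for k in range(len(d)) if d[k]>8),None)
    if i is None: continue
    j=i+np.argmax(d[i:i+4]); pts.append((u[j+2],v[j+2]))
pts=np.array(pts); 
MS,MD=cm('scene'),cm('side')
t=np.radians(28)
def frame(S,psi):
    c,s=np.cos(psi),np.sin(psi)
    a=np.array([-np.sin(t)*c,-np.sin(t)*s,np.cos(t)]); e1=np.array([np.cos(t)*c,np.cos(t)*s,np.sin(t)]); e2=np.cross(a,e1)
    return np.array([S[0],S[1],56.]),a,e1,e2
def onp(M,u,v,p0,n):
    c,d=ray(M,u,v); return c+d*(n@(p0-c))/(n@d)
marks=[(M,300.9,55.0),(M,384.5,17.5),(MS,321.5,254),(MS,343,238.5)]
def angs(x):
    B,a,e1,e2=frame(x[:2],x[2]); o=B+62*a; out=[]
    for m,u,v in marks:
        q=onp(m,u,v,o,a)-o; out.append((np.degrees(np.arctan2(q@e2,q@e1)),np.hypot(q@e1,q@e2)))
    return np.array(out)
def res(x):
    B,a,e1,e2=frame(x[:2],x[2]); o=B+96*a
    r=[np.linalg.norm(onp(M,u,v,o,a)-o)-40.3 for u,v in pts]
    A=angs(x); d=(A[:,0]+15+45)%90-45
    return np.r_[r,0.8*d[:2],0.2*d[2:]]
if __name__=='__main__':
    for p0 in (-.3,0,.3):
        s=least_squares(res,[640,-51,p0],loss='soft_l1'); x=s.x
        print(len(pts),x[:2].round(1),np.degrees(x[2]).round(1),s.cost,angs(x).round(1).tolist()); print(res(x).round(1))
        B,a,e1,e2=frame(x[:2],x[2]); print('mouth',(B+96*a).round(1))
        o=B+96*a; m=[proj(M,o+40*(np.cos(k)*e1+np.sin(k)*e2)) for k in np.linspace(0,6.28,60)]
    np.save('stand.npy',x)
    V=cv2.resize(I[0:220,200:500],None,fx=2.6,fy=2.6,interpolation=cv2.INTER_CUBIC)
    for q in m: cv2.circle(V,tuple(int(k) for k in (q-[200,0])*2.6),1,(0,0,255),-1)
    for q in pts: cv2.circle(V,tuple(int(k) for k in (q-[200,0])*2.6),2,(0,255,0),-1)
    for k in range(4):
        f=np.radians(-15+90*k)
        for R_ in (48,56):
            q=proj(M,B+62*a+R_*(np.cos(f)*e1+np.sin(f)*e2)); cv2.circle(V,tuple(int(w) for w in (q-[200,0])*2.6),2,(0,255,255),-1)
    for X in (-75,75):
        for Y in (-68,68):
            q=proj(M,np.array([x[0],x[1],0])+X*np.array([np.cos(x[2]),np.sin(x[2]),0])+Y*np.array([-np.sin(x[2]),np.cos(x[2]),0])); cv2.circle(V,tuple(int(w) for w in (q-[200,0])*2.6),4,(255,0,255),1)
    cv2.imwrite('pics/c3fit.png',V)
E
python3 fit.py
```

```text
26 [640.8 -44.4] 10.3 3.872650172597063 [[74.1, 51.5], [-14.6, 51.7], [-102.8, 50.6], [-15.1, 52.3]]
[-0.9 -1.1 -0.6 -0.5 -0.4 -0.5 -0.3 -0.2 -0.1  0.1 -0.   0.1  0.2  0.2
  0.2  0.2 -0.   0.1  0.2  0.1 -0.7 -0.7 -0.7 -1.  -0.9 -1.3 -0.7  0.4
  0.4 -0. ]
mouth [596.4 -52.5 140.8]
26 [640.8 -44.4] 10.3 3.872650172604996 [[74.1, 51.5], [-14.6, 51.7], [-102.8, 50.6], [-15.1, 52.3]]
[-0.9 -1.1 -0.6 -0.5 -0.4 -0.5 -0.3 -0.2 -0.1  0.1 -0.   0.1  0.2  0.2
  0.2  0.2 -0.   0.1  0.2  0.1 -0.7 -0.7 -0.7 -1.  -0.9 -1.3 -0.7  0.4
  0.4 -0. ]
mouth [596.4 -52.5 140.8]
26 [640.8 -44.4] 10.3 3.8726501725984823 [[74.1, 51.5], [-14.6, 51.7], [-102.8, 50.6], [-15.1, 52.3]]
[-0.9 -1.1 -0.6 -0.5 -0.4 -0.5 -0.3 -0.2 -0.1  0.1 -0.   0.1  0.2  0.2
  0.2  0.2 -0.   0.1  0.2  0.1 -0.7 -0.7 -0.7 -1.  -0.9 -1.3 -0.7  0.4
  0.4 -0. ]
mouth [596.4 -52.5 140.8]
```

View pics/c3fit.png

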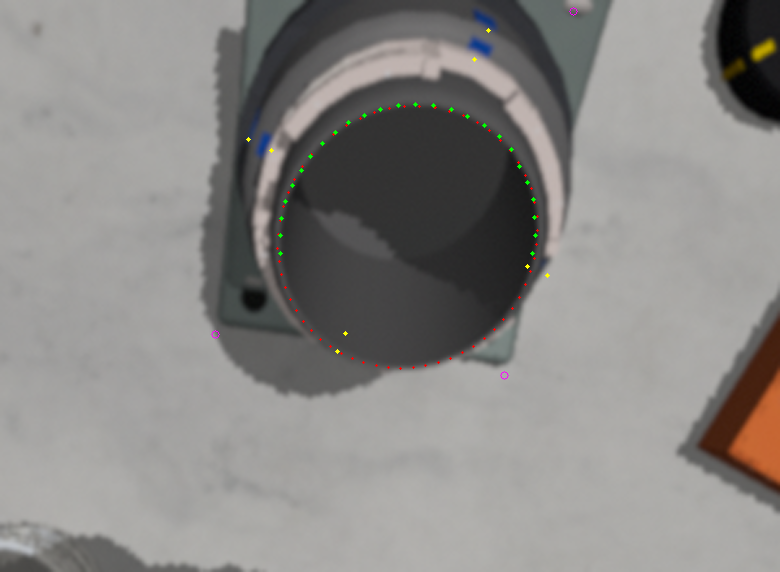

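```bash
cat > fit2.py <<'E'
from fit import *
cn=[((219/2.6+200,327/2.6),(-75,68)),((511/2.6+200,364/2.6),(-75,-68))]
low=[(355,140.9),(345,139.9),(365,140.0)]
for (u,v) in low: pass
def res2(x,full=False):
    r=list(res(x)); B,a,e1,e2=frame(x[:2],x[2]); c,s=np.cos(x[2]),np.sin(x[2])
    k=[]
    for (u,v),(X,Y) in cn:
        q=onz(M,u,v,0)[:2]-x[:2]; k+=[(c*q[0]+s*q[1]-X)*.5,(-s*q[0]+c*q[1]-Y)*.5]
    o=B+91*a
    l=[np.linalg.norm(onp(M,u,v,o,a)-o)-44 for u,v in low]
    if full: print('corner',np.round(k,1)*2,'low',np.round(l,1))
    return np.r_[r,k,l]
g0=cv2.imread('pics/c3.png')
s=least_squares(res2,[640,-51,.2],loss='soft_l1');x=s.x
res2(x,True);print(x[:2].round(1),np.degrees(x[2]).round(1),angs(x).round(1).tolist(),res(x).round(1))
B,a,e1,e2=frame(x[:2],x[2]);print('mouth',(B+96*a).round(1))
np.save('stand.npy',x)
# checks: project into scene and side
for n,MM in (('scene',MS),('side',MD)):
    V=cv2.imread(f'pics/a_{n}.png'); ox,oy=(280,200) if n=='scene' else (240,190)
    V=cv2.resize(V[oy:oy+110,ox:ox+110],None,fx=5,fy=5,interpolation=cv2.INTER_CUBIC)
    o=B+96*a
    def d(p,col):
        q=proj(MM,p); cv2.circle(V,tuple(int(w) for w in (q-[ox,oy])*5+2),2,col,-1)
    for k in np.linspace(0,6.28,60): d(o+40*(np.cos(k)*e1+np.sin(k)*e2),(0,0,255))
    for k in range(4):
        f=np.radians(-15+90*k)
        for R_ in (48,56): d(B+62*a+R_*(np.cos(f)*e1+np.sin(f)*e2),(0,255,255))
    for X in (-75,75):
        for Y in (-68,68): d(np.array([x[0],x[1],0])+X*np.array([np.cos(x[2]),np.sin(x[2]),0])+Y*np.array([-np.sin(x[2]),np.cos(x[2]),0]),(255,0,255))
    cv2.imwrite(f'pics/d_{n}.png',V)
E
python3 fit2.py; python3 -c "
import cv2,numpy as np
cv2.imwrite('pics/d.png',cv2.resize(np.hstack([cv2.imread('pics/d_scene.png'),cv2.imread('pics/d_side.png')]),(800,400)))"
```

```text
corner [ 3.6 -1.2  4.8 -1.8] low [-1.6 -1.9 -1.4]
[641.1 -44.1] 10.7 [[74.0, 51.4], [-15.1, 51.3], [-103.7, 50.5], [-15.4, 51.8]] [-0.7 -1.  -0.5 -0.4 -0.4 -0.5 -0.4 -0.3 -0.3 -0.1 -0.3 -0.2 -0.1 -0.1
 -0.1 -0.1 -0.4 -0.3 -0.2 -0.3 -1.  -1.  -0.9 -1.2 -1.1 -1.4 -0.8 -0.1
  0.3 -0.1]
mouth [596.8 -52.5 140.8]
```

View pics/d.png

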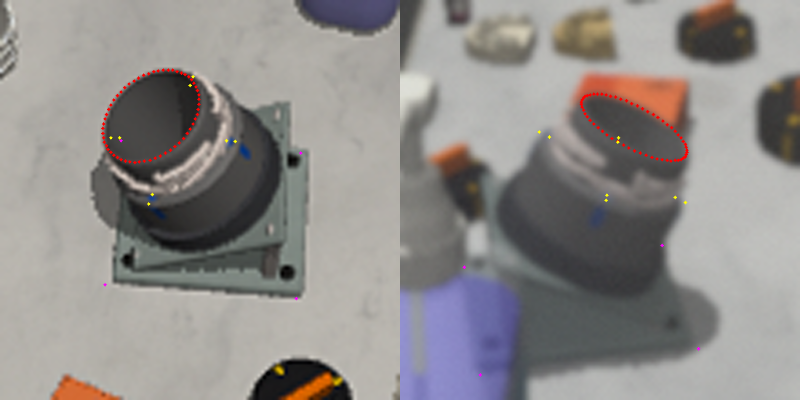

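The fit is off by a few mm against the fixed views. In d.png the blue marks and foot corners sit 1–3 px lower and to the right of the prediction. I'll take a second, more central wrist view.

Call:
jog_arm([
  {"tx": 0.04, "ty": 0.005, "tz": 0, "yaw": 0},
  {"tx": 0.08, "ty": 0.01, "tz": 0, "yaw": 0},
  {"tx": 0.08, "ty": 0.01, "tz": 0, "yaw": 0},
  {"tx": 0.08, "ty": 0.01, "tz": 0, "yaw": 0},
])

```text
time_s: 2.5
ee_pos: [565.4, -42.8, 324.0]
tcp_rot: [0.988, 0.156, -0.001, -0.0]
ft_force: [0.6, -0.1, -0.3]
width: 1.0
```

```bash
python3 - <<'E'
from h import *
import pickle
s=robot.state(); print(s['time_s'],s['ee_pos'],s['joint_velocities'].round(3))
M=cm('wrist'); I=camera('wrist'); cv2.imwrite('pics/c4.png',I); pickle.dump(M,open('c4.pkl','wb'))
x=np.load('stand.npy')
cv2.imwrite('pics/c4b.png',cv2.resize(I[60:280,200:480],None,fx=2.7,fy=2.7,interpolation=cv2.INTER_CUBIC))
H=cv2.cvtColor(I,cv2.COLOR_BGR2HSV)
b=cv2.inRange(H,(105,150,60),(130,255,255))
n,l,st,ce=cv2.connectedComponentsWithStats(b)
for i in range(1,n):
    if st[i,4]>3: print(ce[i].round(1),st[i,4])
E
```

```text
2.5 [565.41961322 -42.82332379 324.02023344] [ 0.001 -0.041  0.026  0.001  0.004  0.001]
[362.6 111.8] 44
[360.3 123.6] 16
[280.8 142.5] 6
[284.3 151.5] 17
```

View pics/c4b.png

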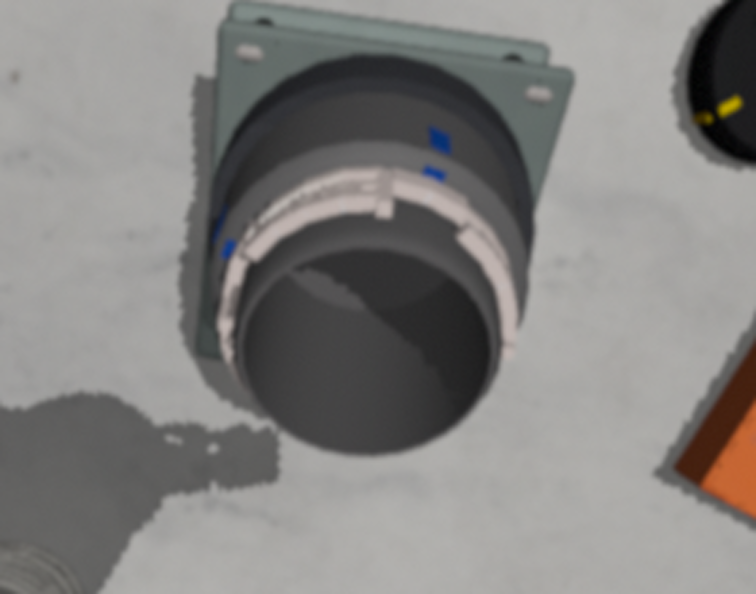

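```bash
cat > fit3.py <<'E'
from h import *
import pickle
from scipy.optimize import least_squares
from fit import frame,onp,t
MS,MD=cm('scene'),cm('side')
def edge(name,c,r0,r1,a0,a1):
    g=cv2.GaussianBlur(cv2.imread(f'pics/{name}.png',0),(3,3),0).astype(np.float32); P=[]
    for th in np.radians(np.arange(a0,a1,8)):
        r=np.arange(r0,r1,0.5); u=c[0]+r*np.cos(th); v=c[1]+r*np.sin(th)
        p=cv2.remap(g,u.astype(np.float32)[None],v.astype(np.float32)[None],1)[0]
        d=p[4:]-p[:-4]; i=next((k for k in range(len(d)) if d[k]>7),None)
        if i is None: continue
        j=i+np.argmax(d[i:i+4]); P.append((u[j+2],v[j+2]))
    return np.array(P)
M3=pickle.load(open('c3.pkl','rb'));M4=pickle.load(open('c4.pkl','rb'))
V=[(M3,edge('c3',(356.5,89),40,60,170,371),[(300.9,55,74+1),(384.5,17.5,-15)],[(355,140.9),(345,139.9),(365,140)]),
   (M4,edge('c4',(337,187),30,58,185,356),[(284.3,151.5,75),(360.3,123.6,-15)],[(337,228.5)])]
print(V[1][1].round(0).tolist())
def res(x,full=False,use=(0,1)):
    B,a,e1,e2=frame(x[:2],x[2]); B=B+[0,0,x[3] if len(x)>3 else 0]; R=[]
    for i in use:
        M,P,mk,low=V[i]
        o=B+96*a; r=[np.linalg.norm(onp(M,u,v,o,a)-o)-40 for u,v in P]
        o=B+62*a; k=[]
        for u,v,f in mk:
            q=onp(M,u,v,o,a)-o; p=52*np.array([np.cos(np.radians(f)),np.sin(np.radians(f))]); k+=[q@e1-p[0],q@e2-p[1]]
        o=B+91*a; l=[np.linalg.norm(onp(M,u,v,o,a)-o)-44 for u,v in low]
        if full: print(i,'edge',np.round(r,1),'mark',np.round(k,1),'low',np.round(l,1))
        R+=[*(np.array(r)*.5),*(np.array(k)),*l]
    return np.array(R)
if __name__=='__main__':
    for use in ((0,),(1,),(0,1)):
        for x0 in ([640,-45,.2],[640,-45,.2,0]):
            s=least_squares(lambda x:res(x,use=use),x0,loss='soft_l1');x=s.x; B,a,_,_=frame(x[:2],x[2])
            print(use,x[:2].round(1),np.degrees(x[2]).round(2),x[3:].round(1),'cost',round(s.cost,2),'mouth',(B+96*a).round(1))
    res(x,True)
    for n,MM in (('scene',MS),('side',MD)):
        for f in (-15,75,-105):
            b,a,e1,e2=frame(x[:2],x[2]); f=np.radians(f); print(n,proj(MM,b+[0,0,x[3]]+62*a+52*(np.cos(f)*e1+np.sin(f)*e2)).round(1))
E
python3 fit3.py
```

```text
[[290.0, 183.0], [292.0, 177.0], [295.0, 171.0], [300.0, 166.0], [304.0, 162.0], [308.0, 158.0], [314.0, 156.0], [319.0, 155.0], [324.0, 153.0], [329.0, 152.0], [334.0, 152.0], [339.0, 152.0], [344.0, 153.0], [349.0, 153.0], [353.0, 155.0], [358.0, 157.0], [363.0, 160.0], [367.0, 163.0], [371.0, 166.0], [375.0, 171.0], [378.0, 176.0], [380.0, 182.0]]
(0,) [641.6 -44.1] 10.4 [] cost 3.27 mouth [597.2 -52.3 140.8]
(0,) [642.7 -44.4] 10.3 [-6.] cost 0.19 mouth [598.4 -52.5 140.8]
(1,) [641.1 -44.6] 9.95 [] cost 1.15 mouth [596.7 -52.4 140.8]
(1,) [641.1 -44.6] 9.97 [-1.2] cost 1.1 mouth [596.7 -52.4 140.8]
(0, 1) [641.3 -44.4] 10.15 [] cost 4.88 mouth [596.9 -52.3 140.8]
(0, 1) [641.5 -44.4] 10.18 [-2.] cost 4.26 mouth [597.1 -52.4 140.8]
0 edge [-0.4 -0.7 -0.2 -0.1 -0.2 -0.3 -0.1 -0.  -0.   0.2  0.1  0.2  0.3  0.3
  0.3  0.4  0.1  0.3  0.1  0.4 -0.3 -0.3 -0.5 -0.4 -0.3 -0.6] mark [ 0.3 -0.5 -0.2  0.4] low [-1.3 -1.5 -1. ]
1 edge [-0.3 -0.3 -0.4 -0.7 -0.2  0.2 -0.3 -0.6 -0.2 -0.4 -0.5 -0.3 -0.3 -0.2
 -0.2 -0.4 -0.4 -0.5 -0.3 -0.5 -0.6 -0.6] mark [ 0.  -0.8 -0.5  0.6] low [1.5]
scene [343.1 239. ]
scene [332.6 222.4]
scene [320.9 254.8]
side [279.2 227.3]
side [296.1 244.8]
side [299.7 228.7]
```

The two wrist views agree: stand at (641,−44), yaw about 10°, mouth at (597,−52,141). Now over to the bottle.

Call:
jog_arm([
  {"tx": -0.013, "ty": 0.042, "tz": 0, "yaw": -0.3},
  {"tx": -0.026, "ty": 0.084, "tz": 0, "yaw": -0.6},
  {"tx": -0.039, "ty": 0.126, "tz": 0, "yaw": -0.9},
  {"tx": -0.052, "ty": 0.168, "tz": 0, "yaw": -1.3},
  {"tx": -0.065, "ty": 0.21, "tz": 0, "yaw": -1.3},
  {"tx": -0.078, "ty": 0.252, "tz": 0, "yaw": -1.3},
  {"tx": -0.091, "ty": 0.294, "tz": -0.01, "yaw": -1.3},
  {"tx": -0.104, "ty": 0.336, "tz": -0.03, "yaw": -1.3},
  {"tx": -0.115, "ty": 0.375, "tz": -0.05, "yaw": -1.3},
  {"tx": -0.115, "ty": 0.38, "tz": -0.07, "yaw": -1.3},
  {"tx": -0.115, "ty": 0.38, "tz": -0.07, "yaw": -1.3},
  {"tx": -0.115, "ty": 0.38, "tz": -0.07, "yaw": -1.3},
])

```text
time_s: 3.75
ee_pos: [450.3, 337.8, 256.0]
tcp_rot: [0.996, 0.089, 0.0, 0.0]
ft_force: [-0.2, -1.1, -0.7]
width: 0.998
```

```bash
python3 - <<'E'
from h import *
import pickle
s=robot.state(); print(s['time_s'],s['ee_pos'],s['joint_velocities'].round(3))
M=cm('wrist'); I=camera('wrist'); cv2.imwrite('pics/c5.png',I); pickle.dump(M,open('c5.pkl','wb'))
H=cv2.cvtColor(I,cv2.COLOR_BGR2HSV)
b=cv2.inRange(H,(100,120,50),(125,255,255))
n,l,st,ce=cv2.connectedComponentsWithStats(b)
for i in range(1,n):
    if st[i,4]>20: print(ce[i].round(1),st[i], onz(M,*ce[i],60).round(1))
E
```

```text
3.75 [450.30523041 337.84705712 255.98579814] [-0.015 -0.014 -0.03   0.003 -0.002  0.002]
[308.6 201.4] [301 193  16  18 231] [467.9 345.   60. ]
```

View pics/c5.png

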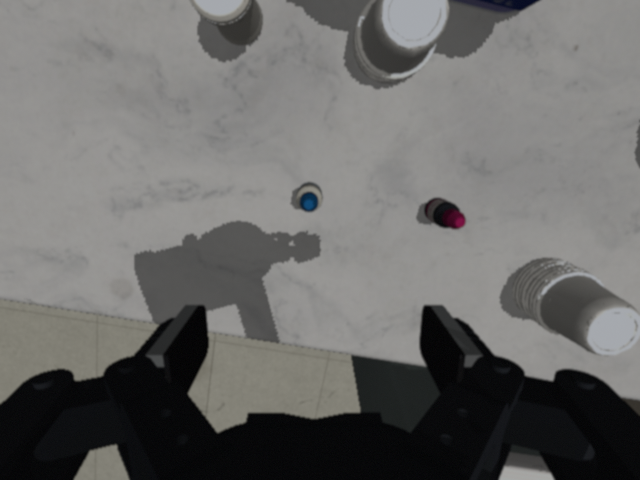

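The blue cap is at (309,201) with the white body just under it. The red bottle is at (443,213), 140 mm away, and the cups are at (590,310). The bottle measures (468,345), which matches the scene-view estimate of (471,344). Going down to grasp it.

Call:
jog_arm([
  {"tx": 0.009, "ty": 0.003, "tz": -0.04, "yaw": 0},
  {"tx": 0.018, "ty": 0.006, "tz": -0.08, "yaw": 0},
  {"tx": 0.018, "ty": 0.006, "tz": -0.12, "yaw": 0},
  {"tx": 0.018, "ty": 0.006, "tz": -0.16, "yaw": 0},
  {"tx": 0.018, "ty": 0.006, "tz": -0.195, "yaw": 0},
  {"tx": 0.018, "ty": 0.006, "tz": -0.218, "yaw": 0},
  {"tx": 0.018, "ty": 0.006, "tz": -0.22, "yaw": 0},
  {"tx": 0.018, "ty": 0.006, "tz": -0.22, "yaw": 0},
], fingers=0.7, newtons=25)

```text
time_s: 4.6
ee_pos: [469.7, 344.4, 36.5]
tcp_rot: [0.996, 0.088, 0.001, -0.0]
ft_force: [0.1, 0.1, 0.4]
width: 0.698
```

```bash
python3 - <<'E'
from h import *
cv2.imwrite('pics/c6.png',camera('wrist'))
E
```

```text
(no output)
```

View pics/c6.png

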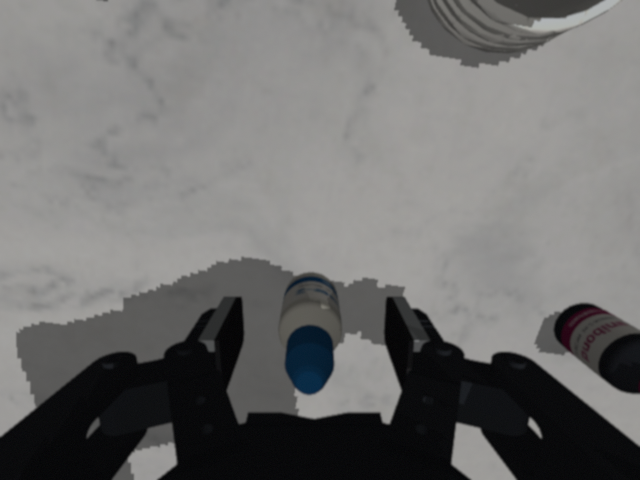

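The blue bottle stands midway between the pads, with its cap at (310,358). Closing.

Call:
jog_arm([
  {"tx": 0, "ty": 0, "tz": 0, "yaw": 0},
  {"tx": 0, "ty": 0, "tz": 0, "yaw": 0},
  {"tx": 0, "ty": 0, "tz": 0, "yaw": 0},
  {"tx": 0, "ty": 0, "tz": 0, "yaw": 0},
  {"tx": 0, "ty": 0, "tz": 0, "yaw": 0},
  {"tx": 0, "ty": 0, "tz": 0, "yaw": 0},
], fingers=0.1, newtons=25)

```text
time_s: 5.25
ee_pos: [469.3, 345.5, 36.9]
tcp_rot: [0.996, 0.089, 0.001, -0.0]
ft_force: [-0.4, -0.7, 7.4]
width: 0.29
```

Call:
jog_arm([
  {"tx": 0, "ty": 0, "tz": 0.045, "yaw": 0},
  {"tx": 0, "ty": 0, "tz": 0.09, "yaw": 0},
  {"tx": 0, "ty": -0.02, "tz": 0.13, "yaw": 0},
  {"tx": 0, "ty": -0.05, "tz": 0.17, "yaw": 0},
  {"tx": 0, "ty": -0.09, "tz": 0.19, "yaw": 0},
  {"tx": 0, "ty": -0.135, "tz": 0.2, "yaw": 0},
  {"tx": 0.01, "ty": -0.18, "tz": 0.21, "yaw": 0},
  {"tx": 0.03, "ty": -0.22, "tz": 0.21, "yaw": 0},
  {"tx": 0.05, "ty": -0.26, "tz": 0.21, "yaw": 0},
  {"tx": 0.075, "ty": -0.3, "tz": 0.21, "yaw": 0},
  {"tx": 0.1, "ty": -0.34, "tz": 0.21, "yaw": 0},
  {"tx": 0.125, "ty": -0.375, "tz": 0.21, "yaw": 0},
])

```text
time_s: 6.45
ee_pos: [593.9, -32.0, 245.7]
tcp_rot: [0.996, 0.089, 0.0, 0.0]
ft_force: [0.1, 0.5, 0.6]
width: 0.292
```

Call:
jog_arm([
  {"tx": 0.012, "ty": -0.021, "tz": 0, "yaw": 0},
  {"tx": 0.012, "ty": -0.021, "tz": 0, "yaw": 0},
  {"tx": 0.012, "ty": -0.021, "tz": 0, "yaw": 0},
])

```text
time_s: 6.75
ee_pos: [605.0, -51.1, 245.0]
tcp_rot: [0.996, 0.089, -0.0, -0.0]
ft_force: [-0.6, 0.3, -0.8]
width: 0.292
```

```bash
python3 - <<'E'
from h import *
I=camera('wrist');cv2.imwrite('pics/c7.png',I)
J=camera('scene'); K=camera('side')
cv2.imwrite('pics/c7b.png',np.hstack([cv2.resize(J[150:290,260:420],(400,350)),cv2.resize(K[130:290,200:380],(400,350))]))
print(robot.state()['ee_pos'])
E
```

```text
[604.73533446 -49.73143208 245.53258059]
```

View pics/c7.png

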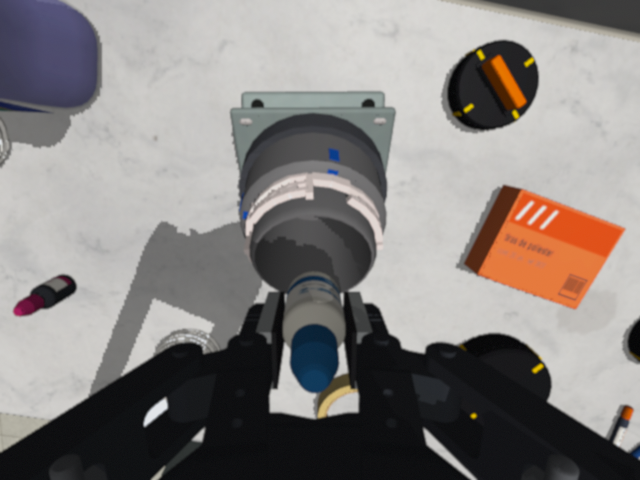

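View pics/c7b.png

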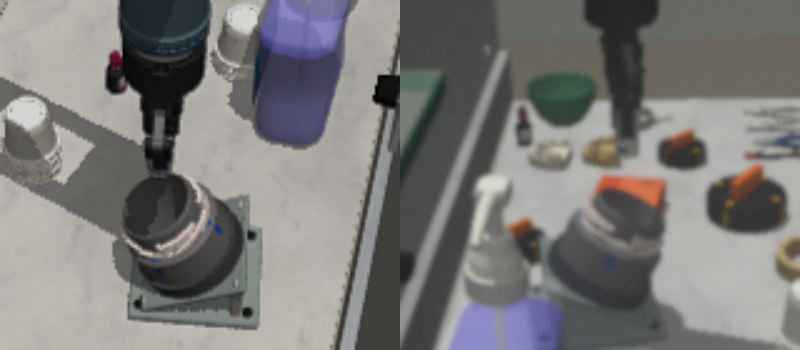

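The bottle hangs upright over the mouth, with its body at (313,310) and the mouth ellipse at (315,245). Lowering it in.

Call:
jog_arm([
  {"tx": 0, "ty": 0, "tz": -0.03, "yaw": 0},
  {"tx": 0, "ty": 0, "tz": -0.06, "yaw": 0},
  {"tx": 0, "ty": 0, "tz": -0.085, "yaw": 0},
  {"tx": 0, "ty": 0, "tz": -0.105, "yaw": 0},
  {"tx": 0, "ty": 0, "tz": -0.118, "yaw": 0},
  {"tx": 0, "ty": 0, "tz": -0.118, "yaw": 0},
])

```text
time_s: 7.5
ee_pos: [603.9, -49.8, 125.7]
tcp_rot: [0.996, 0.09, -0.002, -0.001]
ft_force: [-0.8, -0.2, -0.2]
width: 0.296
```

Call:
jog_arm([
  {"tx": 0, "ty": 0, "tz": 0, "yaw": 0},
  {"tx": 0, "ty": 0, "tz": 0, "yaw": 0},
  {"tx": 0, "ty": 0, "tz": 0, "yaw": 0},
  {"tx": 0, "ty": 0, "tz": 0.03, "yaw": 0},
  {"tx": 0, "ty": 0, "tz": 0.08, "yaw": 0},
  {"tx": -0.03, "ty": 0, "tz": 0.12, "yaw": 0},
  {"tx": -0.06, "ty": -0.01, "tz": 0.14, "yaw": 0},
  {"tx": -0.06, "ty": -0.01, "tz": 0.14, "yaw": 0},
], fingers=0.45)

```text
time_s: 8.3
ee_pos: [544.6, -62.0, 272.5]
tcp_rot: [0.996, 0.089, 0.003, 0.002]
ft_force: [0.2, -0.3, 0.8]
width: 0.452
```

```bash
python3 - <<'E'
from h import *
I=camera('wrist');cv2.imwrite('pics/c8.png',I)
E
```

```text
(no output)
```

View pics/c8.png

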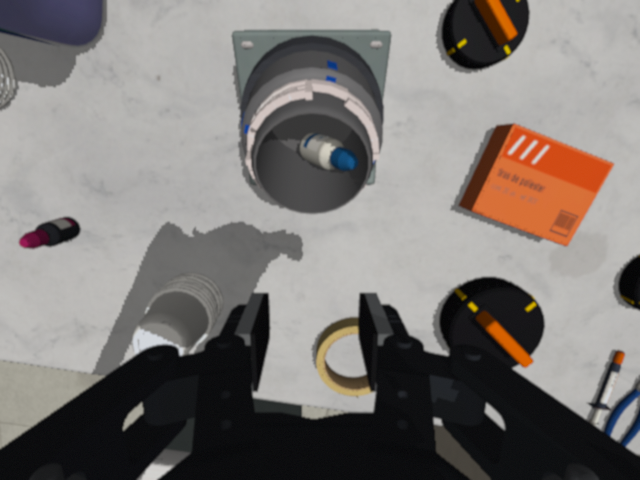

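The bottle is inside the canister and released, leaning, with its cap at (342,158). On to the lid.

Call:
jog_arm([
  {"tx": -0.01, "ty": -0.03, "tz": 0, "yaw": 1},
  {"tx": -0.025, "ty": -0.065, "tz": 0, "yaw": 2},
  {"tx": -0.04, "ty": -0.1, "tz": 0, "yaw": 3},
  {"tx": -0.055, "ty": -0.135, "tz": -0.02, "yaw": 4},
  {"tx": -0.07, "ty": -0.17, "tz": -0.05, "yaw": 5},
  {"tx": -0.085, "ty": -0.205, "tz": -0.085, "yaw": 6},
  {"tx": -0.097, "ty": -0.2326, "tz": -0.12, "yaw": 7},
  {"tx": -0.097, "ty": -0.2326, "tz": -0.137, "yaw": 7.55},
  {"tx": -0.097, "ty": -0.2326, "tz": -0.137, "yaw": 7.55},
  {"tx": -0.097, "ty": -0.2326, "tz": -0.137, "yaw": 7.55},
])

```text
time_s: 9.35
ee_pos: [448.7, -293.4, 129.8]
tcp_rot: [0.885, 0.465, -0.0, -0.001]
ft_force: [-0.5, -0.4, 0.3]
width: 0.449
```

```bash
python3 - <<'E'
from h import *
s=robot.state(); q=s['tcp_rot'];print(s['ee_pos'],np.degrees(2*np.arctan2(q[1],q[0])))
M=cm('wrist');I=camera('wrist');cv2.imwrite('pics/c9.png',I)
p=s['ee_pos']; print('TCP px',proj(M,p),proj(M,[p[0],p[1],64.5]),proj(M,[448.2,-293.6,64.5]))
H=cv2.cvtColor(I,cv2.COLOR_BGR2HSV)
m=cv2.inRange(H,(5,170,170),(18,255,255))
n,l,st,ce=cv2.connectedComponentsWithStats(m)
for i in range(1,n):
    if st[i,4]>200:
        r=cv2.minAreaRect(np.argwhere(l==i)[:,::-1].astype(np.float32)); print(ce[i],st[i],r)
        b=np.array([onz(M,*k,64.5) for k in cv2.boxPoints(r)]); print(b.round(1).tolist(),b.mean(0))
E
```

```text
[ 448.65398578 -293.36289045  129.79269026] 55.433485941405614
TCP px [313.08116584 325.63253738] [313.39204569 269.61855298] [312.97340809 270.36287356]
[539.46832612  93.41619769] [  436     0   204   209 27720] ((546.2098388671875, 86.298828125), (201.4507293701172, 176.13360595703125), 71.91655731201172)
[[566.5, -220.6, 64.5], [640.3, -244.7, 64.5], [634.5, -343.7, 64.5], [549.4, -320.3, 64.5]] [ 597.68174898 -282.32947213   64.5       ]
[313.83047619 221.85714286] [302 210  23  28 525] ((313.0, 223.5), (27.0, 22.0), 90.0)
[[463.1, -261.4, 64.5], [473.0, -268.2, 64.5], [464.5, -280.8, 64.5], [454.4, -273.9, 64.5]] [ 463.72111024 -271.06431868   64.5       ]
[313.17191283 301.97215496] [303 281  21  42 826] ((313.0, 301.5), (41.0, 20.0), 90.0)
[[439.7, -295.7, 64.5], [449.3, -302.3, 64.5], [434.6, -324.0, 64.5], [424.7, -317.2, 64.5]] [ 437.06802423 -309.80842031   64.5       ]
[561.42276423 382.29268293] [551 367  22  33 369] ((561.27734375, 381.9897155761719), (11.255439758300781, 34.511165618896484), 24.443954467773438)
[[524.3, -448.6, 64.5], [541.2, -432.2, 64.5], [545.1, -438.9, 64.5], [528.3, -455.5, 64.5]] [ 534.72951327 -443.80130022   64.5       ]
```

View pics/c9.png

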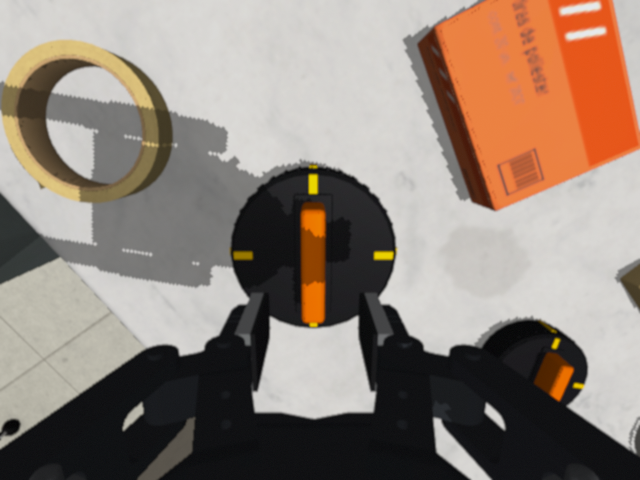

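Handle is lined up with the tool: bar at columns 302–325, rows 205–325, centred at (313,270) in line with the TCP. This is the largest lid; the small one is at (545,365). Going down and closing.

Call:
jog_arm([
  {"tx": 0, "ty": 0, "tz": -0.03, "yaw": 0},
  {"tx": 0, "ty": 0, "tz": -0.055, "yaw": 0},
  {"tx": 0, "ty": 0, "tz": -0.071, "yaw": 0},
  {"tx": 0, "ty": 0, "tz": -0.072, "yaw": 0},
  {"tx": 0, "ty": 0, "tz": -0.072, "yaw": 0},
])

```text
time_s: 9.9
ee_pos: [449.4, -293.6, 59.5]
tcp_rot: [0.885, 0.466, 0.0, 0.001]
ft_force: [0.7, 0.7, 0.1]
width: 0.451
```

Call:
jog_arm([
  {"tx": 0, "ty": 0, "tz": 0, "yaw": 0},
  {"tx": 0, "ty": 0, "tz": 0, "yaw": 0},
  {"tx": 0, "ty": 0, "tz": 0, "yaw": 0},
  {"tx": 0, "ty": 0, "tz": 0, "yaw": 0},
  {"tx": 0, "ty": 0, "tz": 0, "yaw": 0},
], fingers=0.05, newtons=25)

```text
time_s: 10.4
ee_pos: [449.2, -294.2, 59.9]
tcp_rot: [0.885, 0.466, 0.001, 0.001]
ft_force: [0.3, 0.8, 6.6]
width: 0.16
```

Grip closed at 0.16 (14 mm). Lifting the lid and carrying it above the canister.

Call:
jog_arm([
  {"tx": 0, "ty": 0, "tz": 0.03, "yaw": 0},
  {"tx": 0, "ty": 0, "tz": 0.07, "yaw": 0},
  {"tx": 0.005, "ty": 0.01, "tz": 0.11, "yaw": -1},
  {"tx": 0.02, "ty": 0.03, "tz": 0.15, "yaw": -2},
  {"tx": 0.04, "ty": 0.06, "tz": 0.18, "yaw": -3},
  {"tx": 0.06, "ty": 0.09, "tz": 0.196, "yaw": -4},
  {"tx": 0.08, "ty": 0.125, "tz": 0.196, "yaw": -5},
  {"tx": 0.1, "ty": 0.16, "tz": 0.196, "yaw": -6},
  {"tx": 0.12, "ty": 0.195, "tz": 0.196, "yaw": -7},
  {"tx": 0.14, "ty": 0.22, "tz": 0.196, "yaw": -8},
  {"tx": 0.15, "ty": 0.238, "tz": 0.196, "yaw": -9},
  {"tx": 0.1526, "ty": 0.2419, "tz": 0.196, "yaw": -9.82},
])

```text
time_s: 11.6
ee_pos: [601.7, -49.0, 254.3]
tcp_rot: [1.0, -0.03, 0.0, -0.0]
ft_force: [0.2, 0.9, -2.2]
width: 0.161
```

```bash
python3 - <<'E'
from h import *
cv2.imwrite('pics/e1w.png',camera('wrist')); J=camera('scene'); K=camera('side')
s=robot.state(); q=s['tcp_rot'];print(s['ee_pos'],np.degrees(2*np.arctan2(q[1],q[0])),s['width'])
cv2.imwrite('pics/e1.png',np.hstack([cv2.resize(J[150:290,260:420],(400,350)),cv2.resize(K[130:290,200:380],(400,350))]))
E
```

```text
[600.7682135  -51.28427928 254.22908158] -3.226257366677652 0.1556495448872814
```

View pics/e1w.png

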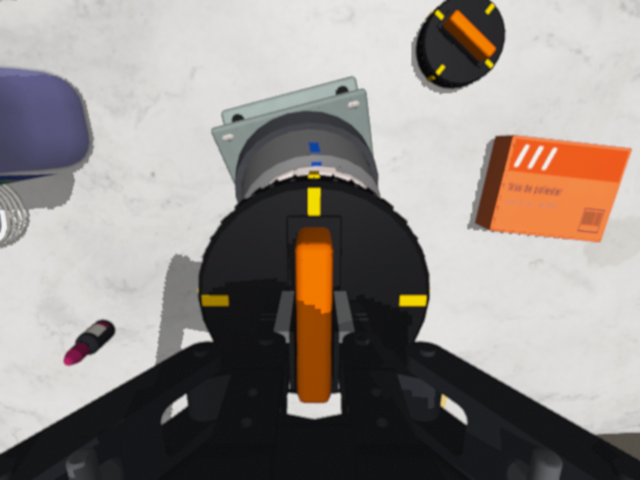

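View pics/e1.png

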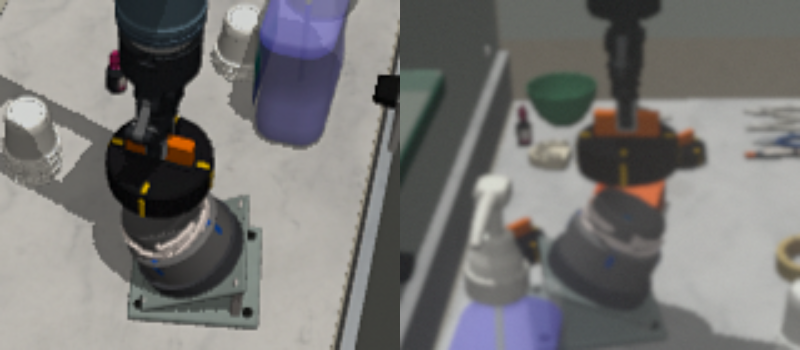

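Lid is level above the neck. Its yellow mark at (314,200) lines up with the blue gap mark at (314,146). Lowering to first contact.

Call:
jog_arm([
  {"tx": 0, "ty": 0, "tz": -0.02, "yaw": 0},
  {"tx": 0, "ty": 0, "tz": -0.036, "yaw": 0},
  {"tx": 0.001, "ty": 0, "tz": -0.048, "yaw": 0},
  {"tx": 0.001, "ty": 0, "tz": -0.053, "yaw": 0},
  {"tx": 0.001, "ty": 0, "tz": -0.055, "yaw": 0},
  {"tx": 0.001, "ty": 0, "tz": -0.055, "yaw": 0},
], newtons=20)

```text
time_s: 12.35
ee_pos: [602.0, -52.0, 200.1]
tcp_rot: [1.0, -0.029, 0.0, 0.0]
ft_force: [-1.3, 0.5, 1.0]
width: 0.158
```

```bash
cat > look.py <<'E'
from h import *
import sys
n=sys.argv[1]
cv2.imwrite(f'pics/{n}w.png',camera('wrist')); K=camera('side')
s=robot.state(); q=s['tcp_rot'];print(s['time_s'],s['ee_pos'],np.degrees(2*np.arctan2(q[1],q[0])),s['width'],s['ft_force'].round(1),s['ft_torque'].round(2))
W=cv2.imread(f'pics/{n}w.png')
cv2.imwrite(f'pics/{n}.png',np.hstack([cv2.resize(W[60:420,120:520],(400,360)),cv2.resize(K[160:290,240:370],(360,360),interpolation=cv2.INTER_CUBIC)]))
E
python3 look.py e2
```

```text
12.45 [602.23824477 -51.99542517 200.13429822] -3.3807858178769017 0.15731665057034636 [-1.4 -0.9  0.4] [-0.14  0.23 -0.05]
```

View pics/e2.png

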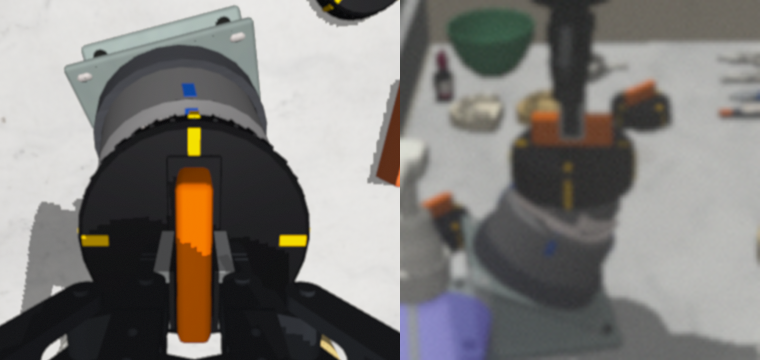

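No contact yet. Starting the arc that tips the lid onto the neck.

Call:
jog_arm([
  {"tx": -0.001, "ty": 0, "tz": -0.002, "yaw": 0},
  {"tx": -0.003, "ty": -0.0005, "tz": -0.0045, "yaw": 0},
  {"tx": -0.0063, "ty": -0.0011, "tz": -0.0075, "yaw": 0},
  {"tx": -0.009, "ty": -0.0016, "tz": -0.011, "yaw": 0},
  {"tx": -0.0118, "ty": -0.0021, "tz": -0.0145, "yaw": 0},
  {"tx": -0.0118, "ty": -0.0021, "tz": -0.0145, "yaw": 0},
  {"tx": -0.0118, "ty": -0.0021, "tz": -0.0145, "yaw": 0},
], newtons=20)

```text
time_s: 13.15
ee_pos: [590.3, -52.6, 186.1]
tcp_rot: [1.0, -0.029, 0.001, -0.001]
ft_force: [-3.7, 4.6, 5.9]
width: 0.157
```

```bash
python3 look.py e3
```

```text
13.25 [590.33513771 -52.59915247 186.14897466] -3.350164809326884 0.1562680535614924 [-2.7  3.7  6.6] [0.85 0.3  0.14]
```

View pics/e3.png

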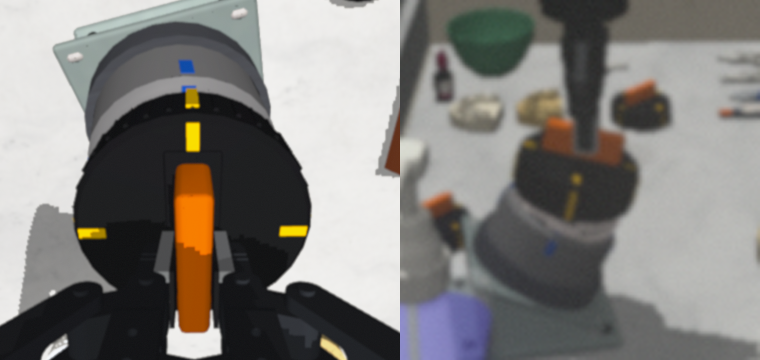

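The lid tips as planned (side view). There's a 4 N sideways force, so I'll finish the arc with about 1 mm of relief towards +y.

Call:
jog_arm([
  {"tx": -0.0023, "ty": 0.0002, "tz": -0.0037, "yaw": 0},
  {"tx": -0.0045, "ty": 0.0002, "tz": -0.0074, "yaw": 0},
  {"tx": -0.006, "ty": 0, "tz": -0.0112, "yaw": 0},
  {"tx": -0.007, "ty": -0.0002, "tz": -0.0135, "yaw": 0},
  {"tx": -0.007, "ty": -0.0002, "tz": -0.0135, "yaw": 0},
  {"tx": -0.007, "ty": -0.0002, "tz": -0.0135, "yaw": 0},
], newtons=20)

```text
time_s: 13.85
ee_pos: [583.4, -52.8, 173.7]
tcp_rot: [1.0, -0.029, 0.001, -0.001]
ft_force: [-7.1, 3.3, 11.9]
width: 0.159
```

```bash
python3 look.py e4
```

```text
13.95 [583.36608225 -52.88517982 173.68443251] -3.3744027137365062 0.1559413652217139 [-7.   3.5 11.8] [ 1.19  0.58 -0.02]
```

View pics/e4.png

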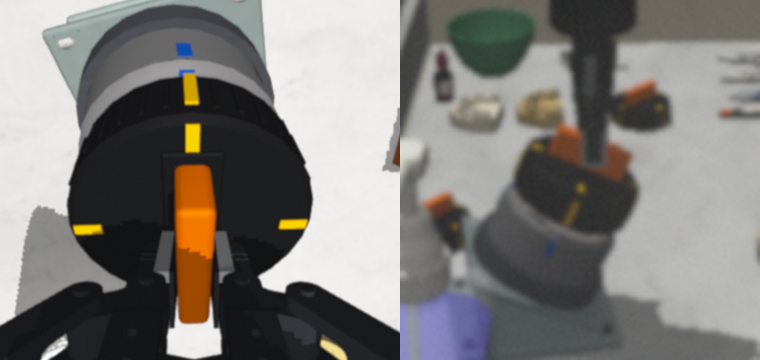

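The lid is tipped and well down over the neck. I'll loosen the fingers so it can settle square.

Call:
jog_arm([
  {"tx": 0, "ty": 0, "tz": 0, "yaw": 0},
  {"tx": 0, "ty": 0, "tz": 0, "yaw": 0},
  {"tx": 0, "ty": 0, "tz": 0, "yaw": 0},
  {"tx": 0, "ty": 0, "tz": 0, "yaw": 0},
], fingers=0.3)

```text
time_s: 14.35
ee_pos: [583.2, -54.1, 171.0]
tcp_rot: [1.0, -0.03, -0.0, -0.0]
ft_force: [-0.3, -0.2, -0.7]
width: 0.303
```

```bash
python3 look.py e5; python3 - <<'E'
from h import *
from fit import frame
M=cm('wrist'); I=cv2.imread('pics/e5w.png');H=cv2.cvtColor(I,cv2.COLOR_BGR2HSV)
y=cv2.inRange(H,(22,120,120),(35,255,255)); n,l,st,ce=cv2.connectedComponentsWithStats(y)
for i in range(1,n):
    if st[i,4]>30: print('yel',ce[i].round(1),st[i].tolist())
B,a,e1,e2=frame([641.3,-44.4],np.radians(10.1))
for h in (70.5,81.5):
    for f in (-5,-15,-25):
        o=[]
        for k in (0,90,-90):
            t=np.radians(f+k); o.append(proj(M,B+(h+36.5)*a+47*(np.cos(t)*e1+np.sin(t)*e2)).round(0).tolist())
        print(h,f,o, 'bar end top',[proj(M,B+(h+64.5)*a+r*(np.cos(np.radians(f))*e1+np.sin(np.radians(f))*e2)).round(0).tolist() for r in (35,-35)])
E
```

```text
14.45 [583.14901295 -54.06857032 171.06610231] -3.3924198378069716 0.3019258718351377 [ 0.6 -0.   0.3] [-0.02  0.03 -0.03]
yel [541.6   7.3] [536, 1, 12, 14, 101]
yel [475.4  15.7] [469, 9, 13, 15, 106]
yel [309.  153.5] [299, 135, 21, 37, 503]
yel [314.2 204.7] [307, 191, 16, 29, 424]
yel [409.7 280.1] [397, 275, 27, 11, 237]
yel [207.1 294.8] [193, 290, 30, 11, 257]
70.5 -5 [[292.0, 203.0], [205.0, 303.0], [413.0, 269.0]] bar end top [[304.0, 284.0], [325.0, 382.0]]
70.5 -15 [[315.0, 201.0], [201.0, 292.0], [410.0, 281.0]] bar end top [[323.0, 282.0], [312.0, 383.0]]
70.5 -25 [[338.0, 202.0], [199.0, 279.0], [405.0, 293.0]] bar end top [[341.0, 282.0], [299.0, 384.0]]
81.5 -5 [[295.0, 222.0], [203.0, 324.0], [421.0, 288.0]] bar end top [[307.0, 312.0], [328.0, 406.0]]
81.5 -15 [[319.0, 220.0], [198.0, 313.0], [418.0, 300.0]] bar end top [[327.0, 310.0], [315.0, 408.0]]
81.5 -25 [[343.0, 221.0], [196.0, 300.0], [412.0, 312.0]] bar end top [[347.0, 310.0], [301.0, 408.0]]
```

View pics/e5w.png

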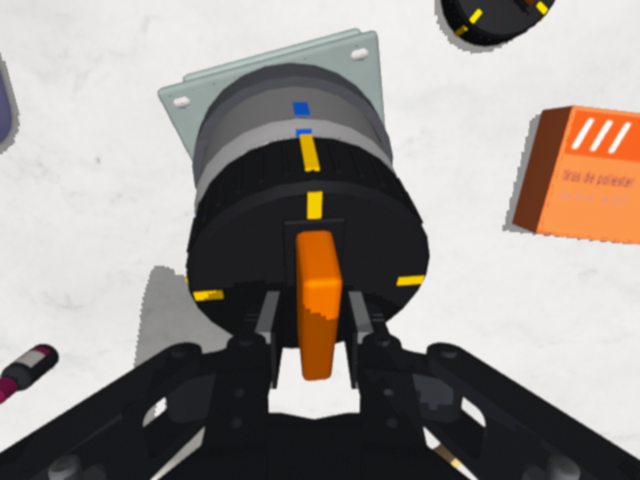

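Marks at (314,205), (207,295) and (410,280) match what I'd expect for the dropped-in height of 70.5 mm at about −14° (within 6 px), so the lid sits square in the gaps. I'll nudge it anticlockwise against the walls to confirm.

Call:
jog_arm([
  {"tx": -0.001, "ty": -0.001, "tz": 0, "yaw": 0.5},
  {"tx": -0.001, "ty": -0.001, "tz": 0, "yaw": 1},
  {"tx": -0.001, "ty": -0.001, "tz": 0, "yaw": 1.5},
  {"tx": -0.001, "ty": -0.001, "tz": 0, "yaw": 2},
  {"tx": -0.001, "ty": -0.001, "tz": 0, "yaw": 2.5},
  {"tx": -0.001, "ty": -0.001, "tz": 0, "yaw": 2.5},
], fingers=0.2, newtons=20)

```text
time_s: 15.05
ee_pos: [582.3, -55.2, 171.4]
tcp_rot: [0.995, 0.101, 0.0, 0.0]
ft_force: [-0.6, -1.4, 1.1]
width: 0.196
```

```bash
cat > lid.py <<'E'
from h import *
from fit import frame
import sys
n=sys.argv[1]
s=robot.state(); q=s['tcp_rot'];print(s['time_s'],s['ee_pos'].round(1),'yaw',np.degrees(2*np.arctan2(q[1],q[0])).round(1),'w',round(s['width'],3),s['ft_force'].round(1),s['ft_torque'].round(2),'j6',s['joint_positions'][5].round(2))
M=cm('wrist'); I=camera('wrist'); cv2.imwrite(f'pics/{n}w.png',I);H=cv2.cvtColor(I,cv2.COLOR_BGR2HSV)
y=cv2.inRange(H,(22,120,120),(35,255,255)); k,l,st,ce=cv2.connectedComponentsWithStats(y)
B,a,e1,e2=frame([641.3,-44.4],np.radians(10.1))
for i in range(1,k):
    if st[i,4]>40:
        o=[]
        for h in (70.5,65.5):
            c,d=ray(M,*ce[i]); p0=B+(h+36.5)*a; p=c+d*(a@(p0-c))/(a@d)-p0; o+=[round(np.degrees(np.arctan2(p@e2,p@e1)),1),round(np.hypot(p@e1,p@e2),1)]
        if o[1]<60: print('yel',ce[i].round(0),st[i,4],'ang,r @70.5',o[:2],'@65.5',o[2:])
E
python3 lid.py f1
```

```text
15.05 [582.3 -55.2 171.4] yaw 11.6 w 0.196 [-0.6 -1.4  1.1] [-0.08 -0.01 -0.12] j6 1.08
yel [331. 203.] 435 ang,r @70.5 [np.float64(-7.3), np.float64(45.3)] @65.5 [np.float64(-8.4), np.float64(41.6)]
yel [210. 274.] 234 ang,r @70.5 [np.float64(84.4), np.float64(45.0)] @65.5 [np.float64(91.7), np.float64(46.9)]
yel [411. 294.] 237 ang,r @70.5 [np.float64(-96.9), np.float64(45.9)] @65.5 [np.float64(-103.8), np.float64(49.2)]
```

The lid turned back to about −6.5°, up against the walls, with all mark radii near 45 mm at the dropped height. Now clockwise.

Call:
jog_arm([
  {"tx": 0, "ty": 0, "tz": 0, "yaw": -0.9},
  {"tx": 0, "ty": 0, "tz": 0, "yaw": -1.8},
  {"tx": 0, "ty": 0, "tz": 0, "yaw": -2.7},
  {"tx": 0, "ty": 0, "tz": 0, "yaw": -3.6},
  {"tx": 0, "ty": 0, "tz": 0, "yaw": -4.5},
  {"tx": 0, "ty": 0, "tz": 0, "yaw": -5.2},
  {"tx": 0, "ty": 0, "tz": 0, "yaw": -5.9},
  {"tx": 0, "ty": 0, "tz": 0, "yaw": -6.6},
  {"tx": 0, "ty": 0, "tz": 0, "yaw": -6.6},
])

```text
time_s: 16.0
ee_pos: [581.3, -53.3, 172.1]
tcp_rot: [0.97, -0.243, -0.001, -0.001]
ft_force: [-4.6, 4.1, 8.1]
width: 0.201
```

```bash
python3 lid.py f2
```

```text
16.0 [581.3 -53.3 172.1] yaw -28.1 w 0.201 [-4.6  4.1  8.1] [1.22 0.53 0.78] j6 1.78
yel [290. 200.] 432 ang,r @70.5 [np.float64(-30.9), np.float64(44.8)] @65.5 [np.float64(-32.1), np.float64(41.6)]
yel [395. 262.] 236 ang,r @70.5 [np.float64(-122.7), np.float64(46.2)] @65.5 [np.float64(-128.7), np.float64(49.6)]
yel [200. 313.] 284 ang,r @70.5 [np.float64(60.5), np.float64(45.0)] @65.5 [np.float64(67.0), np.float64(46.6)]
```

View pics/f2w.png

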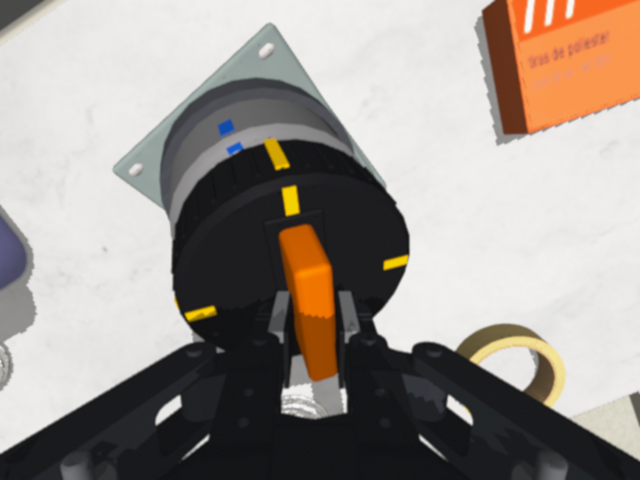

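The lid is at −31°, entering the tracks, with modest forces. Continuing clockwise.

Call:
jog_arm([
  {"tx": 0.0005, "ty": 0, "tz": 0, "yaw": -0.8},
  {"tx": 0.0005, "ty": 0, "tz": 0, "yaw": -1.6},
  {"tx": 0.001, "ty": 0, "tz": 0, "yaw": -2.4},
  {"tx": 0.001, "ty": 0, "tz": 0, "yaw": -3.2},
  {"tx": 0.001, "ty": 0, "tz": 0, "yaw": -3.2},
])

```text
time_s: 16.55
ee_pos: [581.3, -51.8, 171.5]
tcp_rot: [0.916, -0.401, -0.003, -0.002]
ft_force: [-7.4, 7.7, 7.7]
width: 0.203
```

```bash
python3 lid.py f3
```

```text
16.55 [581.3 -51.8 171.5] yaw -47.3 w 0.203 [-7.4  7.7  7.7] [2.01 0.73 0.88] j6 2.11
yel [286. 197.] 414 ang,r @70.5 [np.float64(-49.6), np.float64(45.0)] @65.5 [np.float64(-51.6), np.float64(42.5)]
yel [385. 259.] 218 ang,r @70.5 [np.float64(-139.9), np.float64(45.5)] @65.5 [np.float64(-145.1), np.float64(49.1)]
yel [170. 310.] 51 ang,r @70.5 [np.float64(29.9), np.float64(53.4)] @65.5 [np.float64(34.3), np.float64(53.5)]
yel [196. 321.] 309 ang,r @70.5 [np.float64(40.0), np.float64(44.6)] @65.5 [np.float64(45.7), np.float64(45.2)]
```

View pics/f3w.png

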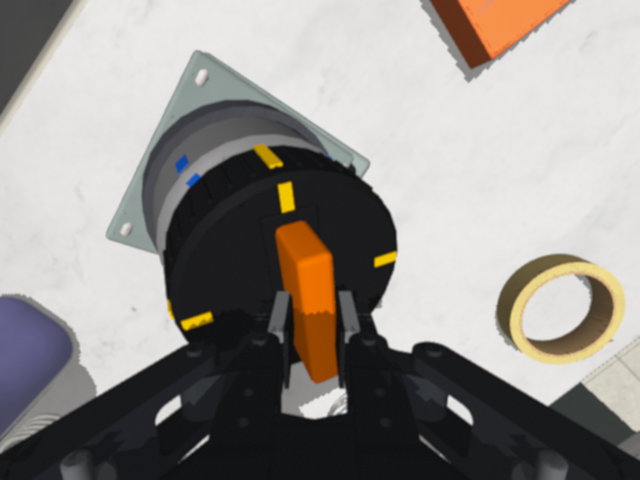

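About −50°. Side forces are small; I'll shift 2 mm to relieve them and continue.

Call:
jog_arm([
  {"tx": -0.0005, "ty": 0.001, "tz": 0.001, "yaw": -0.8},
  {"tx": -0.0005, "ty": 0.002, "tz": 0.001, "yaw": -1.6},
  {"tx": -0.0005, "ty": 0.002, "tz": 0.001, "yaw": -2.4},
  {"tx": -0.0005, "ty": 0.002, "tz": 0.001, "yaw": -3.2},
  {"tx": -0.0005, "ty": 0.002, "tz": 0.001, "yaw": -3.2},
])

```text
time_s: 17.1
ee_pos: [583.5, -51.6, 172.6]
tcp_rot: [0.837, -0.548, 0.0, -0.001]
ft_force: [1.9, 5.4, 0.4]
width: 0.205
```

```bash
python3 lid.py f4
```

```text
17.1 [583.5 -51.6 172.6] yaw -66.4 w 0.205 [1.9 5.4 0.4] [ 1.14 -1.02  0.2 ] j6 2.45
yel [272. 165.] 202 ang,r @70.5 [np.float64(-65.8), np.float64(59.8)] @65.5 [np.float64(-67.5), np.float64(58.5)]
yel [290. 196.] 365 ang,r @70.5 [np.float64(-72.0), np.float64(45.8)] @65.5 [np.float64(-74.6), np.float64(44.3)]
yel [376. 269.] 197 ang,r @70.5 [np.float64(-161.6), np.float64(43.6)] @65.5 [np.float64(-165.7), np.float64(47.4)]
yel [165. 302.] 76 ang,r @70.5 [np.float64(3.6), np.float64(56.0)] @65.5 [np.float64(6.4), np.float64(55.4)]
yel [195. 319.] 372 ang,r @70.5 [np.float64(14.5), np.float64(45.2)] @65.5 [np.float64(18.7), np.float64(44.8)]
```

View pics/f4w.png

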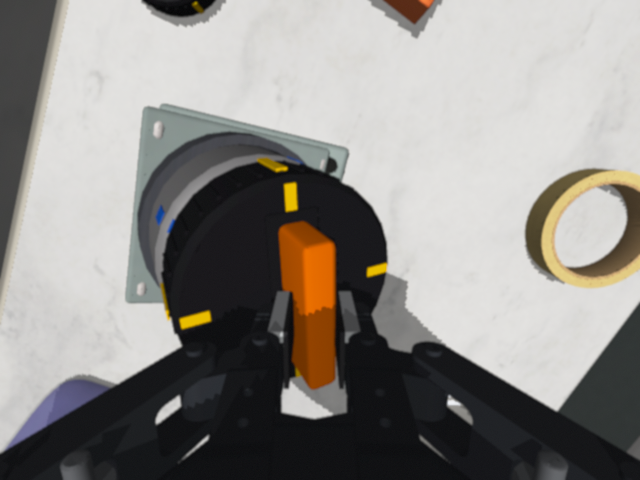

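About −74°; the stops are at −80°. Turning on until it's firmly against them.

Call:
jog_arm([
  {"tx": 0, "ty": 0.0005, "tz": 0, "yaw": -0.6},
  {"tx": 0, "ty": 0.0005, "tz": 0, "yaw": -1.2},
  {"tx": 0, "ty": 0.0005, "tz": 0, "yaw": -1.8},
  {"tx": 0, "ty": 0.0005, "tz": 0, "yaw": -2.4},
  {"tx": 0, "ty": 0.0005, "tz": 0, "yaw": -2.4},
])

```text
time_s: 17.65
ee_pos: [584.9, -51.8, 173.7]
tcp_rot: [0.762, -0.647, 0.002, -0.002]
ft_force: [4.4, 4.5, 2.9]
width: 0.201
```

```bash
python3 lid.py f5
```

```text
17.65 [584.9 -51.8 173.7] yaw -80.7 w 0.201 [4.4 4.5 2.9] [ 0.88 -1.37  1.17] j6 2.7
yel [255. 176.] 161 ang,r @70.5 [np.float64(-72.6), np.float64(58.8)] @65.5 [np.float64(-74.1), np.float64(57.9)]
yel [275. 203.] 360 ang,r @70.5 [np.float64(-77.6), np.float64(45.8)] @65.5 [np.float64(-79.8), np.float64(44.6)]
yel [373. 265.] 205 ang,r @70.5 [np.float64(-168.2), np.float64(42.6)] @65.5 [np.float64(-171.8), np.float64(46.0)]
yel [170. 330.] 58 ang,r @70.5 [np.float64(1.3), np.float64(55.7)] @65.5 [np.float64(3.9), np.float64(55.5)]
yel [197. 335.] 299 ang,r @70.5 [np.float64(7.8), np.float64(46.3)] @65.5 [np.float64(11.2), np.float64(46.1)]
```

Angle is −80° at the home height and the torque is up at 1.2 Nm, so it's on the stops. One more small push, then open and retreat.

Call:
jog_arm([
  {"tx": 0, "ty": 0, "tz": 0, "yaw": -0.5},
  {"tx": 0, "ty": 0, "tz": 0, "yaw": -1},
  {"tx": 0, "ty": 0, "tz": 0, "yaw": -1},
])

```text
time_s: 18.0
ee_pos: [585.0, -51.6, 173.8]
tcp_rot: [0.728, -0.685, 0.002, -0.002]
ft_force: [4.6, 3.9, 3.8]
width: 0.204
```

```bash
python3 lid.py f6
```

```text
18.0 [585.  -51.6 173.8] yaw -86.5 w 0.204 [4.6 3.9 3.8] [ 1.03 -1.35  2.59] j6 2.8
yel [244. 182.] 153 ang,r @70.5 [np.float64(-73.8), np.float64(58.3)] @65.5 [np.float64(-75.1), np.float64(57.5)]
yel [265. 207.] 356 ang,r @70.5 [np.float64(-78.2), np.float64(45.6)] @65.5 [np.float64(-80.1), np.float64(44.5)]
yel [372. 260.] 216 ang,r @70.5 [np.float64(-168.9), np.float64(42.8)] @65.5 [np.float64(-172.3), np.float64(46.0)]
yel [174. 342.] 46 ang,r @70.5 [np.float64(1.4), np.float64(55.1)] @65.5 [np.float64(3.9), np.float64(55.1)]
yel [210. 339.] 75 ang,r @70.5 [np.float64(7.0), np.float64(42.0)] @65.5 [np.float64(10.7), np.float64(41.9)]
```

The torque doubled and the lid didn't move, so it's home on the walls. Backing off, opening and retreating.

Call:
jog_arm([
  {"tx": 0, "ty": 0, "tz": 0, "yaw": 0.8},
  {"tx": 0, "ty": 0, "tz": 0, "yaw": 1.5},
  {"tx": 0, "ty": 0, "tz": 0.002, "yaw": 1.5},
  {"tx": 0, "ty": 0, "tz": 0.03, "yaw": 1.5},
  {"tx": 0, "ty": 0, "tz": 0.07, "yaw": 1.5},
  {"tx": -0.03, "ty": 0, "tz": 0.12, "yaw": 2.5},
  {"tx": -0.06, "ty": 0, "tz": 0.15, "yaw": 3.5},
  {"tx": -0.06, "ty": 0, "tz": 0.15, "yaw": 4.5},
  {"tx": -0.06, "ty": 0, "tz": 0.15, "yaw": 5.5},
  {"tx": -0.06, "ty": 0, "tz": 0.15, "yaw": 5.5},
], fingers=0.4)

```text
time_s: 19.05
ee_pos: [522.2, -52.8, 322.9]
tcp_rot: [0.892, -0.453, 0.0, 0.0]
ft_force: [-0.5, -0.0, -0.1]
width: 0.396
```

```bash
python3 lid.py f7; python3 - <<'E'
from h import *
J=camera('scene'); K=camera('side')
cv2.imwrite('pics/f7.png',np.hstack([cv2.resize(J[110:350,220:400],(300,400)),cv2.resize(K[160:400,230:420],(317,400))]))
E
```

```text
19.05 [522.2 -52.8 322.9] yaw -53.8 w 0.396 [-0.5 -0.  -0.1] [-0.02  0.03  0.02] j6 2.2
yel [256. 122.] 106 ang,r @70.5 [np.float64(-77.2), np.float64(46.3)] @65.5 [np.float64(-79.2), np.float64(45.8)]
yel [188. 168.] 121 ang,r @70.5 [np.float64(9.6), np.float64(46.0)] @65.5 [np.float64(11.1), np.float64(45.1)]
yel [293. 186.] 77 ang,r @70.5 [np.float64(-167.1), np.float64(43.4)] @65.5 [np.float64(-168.8), np.float64(45.8)]
yel [233. 228.] 66 ang,r @70.5 [np.float64(99.2), np.float64(44.5)] @65.5 [np.float64(101.3), np.float64(46.6)]
```

View pics/f7w.png

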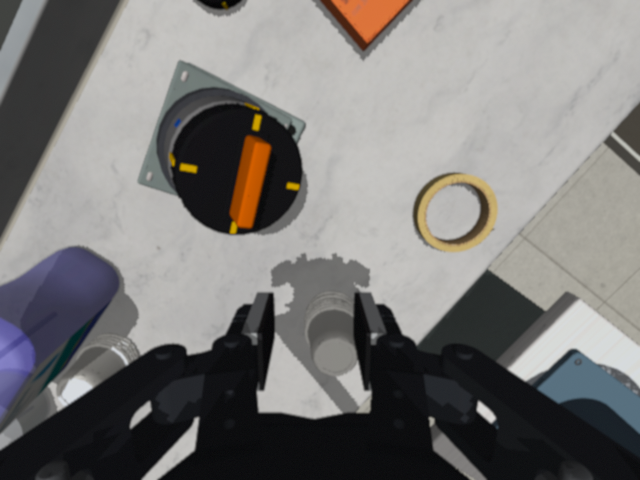

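View pics/f7.png

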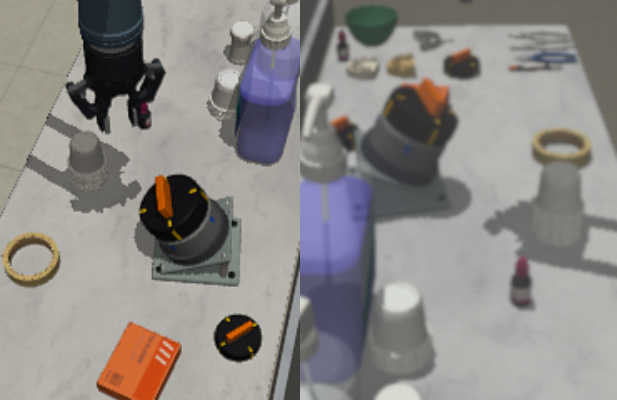

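```bash
python3 -c "
from bench import robot
print(robot.job_done())"
```

```text
the job is handed in; nothing more can be done
None
```

The job is done and handed in at about 19 s: the blue-capped bottle is in the canister and the lid is screwed fully home.

- **Bottle:** I lowered it into the mouth and let go. It leans inside, and I saw it there before fitting the lid.
- **Lid:** I placed the largest lid over the neck, pivoting it in the fingers to match the 28° lean. It dropped straight into the gaps, so almost no turning back was needed. I turned it anticlockwise about 8° until it met the walls, then clockwise until it stopped.
- **Seating check:** At the stop, extra turning raised the torque from 1.2 to 2.6 Nm without moving the lid. After release, the yellow marks fit the home height of 65.5 mm (mark radii 45.1–46.6 mm). They do not fit the merely dropped height (43.4–46.3 mm).
- **Bystanders:** The red-capped bottle, cups and carton look unmoved in the last pictures, and the arm is clear of everything.

**Small disagreements:**
- The last view puts the lid at about 11°, against the nominal 10°. The view at the stop gave −80°, which is the same as 10°, so the difference is within measurement error.
- My canister fit differed by a few millimetres from the two fixed cameras, so I relied on the wrist views.
- The forces I read stayed under about 15 N.

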